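# Hold a box lid on its hinge with the knuckle holes in line for the pin

### The job

The lid of the small wooden box stands in a slotted wooden stand and has to be hung again. Take the lid by its top edge, carry it upright to the box with its hinge leaf on the same side as the box's leaf, and lower it so that its knuckle goes between the two knuckles of the box and lies fully down in the groove, the pin holes in line. Finish while still holding the lid there, upright and pressed lightly down, so that a helper can drive the pin; do not ram the hinge, and do not disturb the blue bottle, the jar behind the box or the small red cup.

Things in the scene. Friction and masses are not known exactly. Their poses are not given: they have to be found in the camera images.
- lid: The lid: a wooden panel 14 mm thick (its x), 120 mm wide (y), 66 mm high (z, up), 0.14 to 0.28 kg, upright in the stand. Origin at the panel's centre, half-way up: top edge 33 mm above it. On its -x face a steel hinge leaf, 64 mm wide, 2.5 mm thick, covers only the lower 21 mm; its one knuckle hangs below the bottom edge. The upper 45 mm of both faces are bare, for the grip.
- lid_knuckle (a point): Centre of the lid's hinge knuckle, on the axis of its pin hole, 42 mm straight below the lid's origin; same axes as the lid. The knuckle is a steel tube along y: 20 mm long, 14 mm outside diameter, 7 mm hole, ends chamfered 1.5 mm.
- lid_leaf (a point): Middle of the outer face of the lid's hinge leaf: 9.5 mm to the -x side of the lid's mid-plane and 24.5 mm below the lid's origin; same axes as the lid.
- box_hinge (a point): Middle of the box's hinge axis, 60 mm above the desk; y along the hinge, z up, -x out of the wall with the hinge (roughly towards the robot), +x across the open box. Two fixed steel knuckles, 20 mm long, 14 mm diameter, 7 mm hole, lie on this axis with a 24 mm gap between them centred here. The hung lid stands upright over the wall, its axes along those of this point.
- stand: Slotted wooden stand, 44 x 112 mm (x, y), 57 mm high, fixed; origin at the centre of its underside on the green mat, y along the slot. Two posts at y = +45 and -45 mm hold the lid by its lower corners in a slot 16.5 mm wide with its floor 30 mm above the mat; the lid lifts straight up and out (27 mm). The lid may lean up to 5 degrees in it.
- bottle_blue: Blue plastic bottle with a white cap, 52 mm across, 133 mm high, behind the box; bystander; origin at the centre of its underside.
- jar_left: Jar with a black lid, 60 mm across, 88 mm high, to the left behind the box; bystander; origin at the centre of its underside.
- wood_box: The open wooden box, fixed, 78 x 120 mm (x, y); origin at the centre of its underside on the desk. Hinge wall on its -x side, 14 mm thick, the hinge axis over its middle. Along its top runs a groove with 45-degree sides: a knuckle lowered into the gap from above slides to its bottom and then lies on the hinge axis. Other walls 53 mm high.
- cup_small: Small dark red cup, 52 mm across, 36 mm high, on the mat in front of the stand; bystander; origin at the centre of its underside.

How it is judged:
By the outcome, as a careful person would: the job done as asked, in the order asked, and still so for the second after the job is handed in, while the arm keeps its last pose, push and grip.
It also fails if it takes over 42 s, if anything falls off the work surface, if the arm or the gripper's body presses on something with over 40 N, if the wrist force passes 120 N, or if a joint passes its speed limit or range.

### The arm

A 7-joint arm with a two-finger parallel gripper is mounted at the origin on a cart in front of the work surface, level with it; the furniture and walls round the work are solid. World frame = base frame: x ahead of the robot, y to its left, z up, the work surface at z = 0. Lengths are in m, angles in rad, forces in N, time in s.
With the tool pointing down it reaches from about 0.4 to 0.75 m from the base axis. Payload 19.5 kg.
Tool frame: the origin (TCP) lies at the very end of the fingers, on their centre line; the grasp point (between the pads) lies 19 mm behind it (grip_point_offset is the x of the grasp point in the tool frame, in m); x points along the fingers, y is the direction in which the jaws open and shut, and the axes are right-handed (so a half turn about x gives the same grasp; the last joint's range is limited). The gripper opens to 85 mm and grips with 20 to 120 N. Pads are 22 mm wide; open, the fingers measure 114 mm over their backs; the gripper's body (76 mm by 85 mm) begins 54 mm behind the grasp point. The pads swing forward as they close: fully open they stand 13 mm farther back than shut.
Start: joints at [1.254, 0.707, -0.028, 1.485, 0.022, 0.951, -0.075], TCP at [0.156, -0.553, 0.231] pointing down, gripper open.
Joint ranges: [-2.71, 2.71], [-0.32, 2.16], [-1.57, 1.52], [0, 2.45], [-1.46, 4.6], [0, 2.02], [-2.83, 2.83]. Speed limits (rad/s): [1.89, 1.89, 2.57, 2.57, 3.01, 3.01, 3.01].

### API

Orientations are given as a unit quaternion [w, x, y, z].
In Python, from rig import * gives the robot as it stands.
- The arm moves only by the tool step_arm, never from a script. Its argument "targets" is a list of rows, each a list of 3 entries, a list of its own where there are three numbers: the shift along the tool's x, y, z in mm, then the turn, a rotation vector about the tool's x, y, z in rad, then the gripper command: -1 is fully open, 1 is shut, values between are in proportion. A call has 1 to 5 rows; each row is the pose to reach, as a shift and turn from the pose measured when the call began, along the tool's axes at that moment; what a row does not reach only later rows make up. A row lasts 1/10 s, in which the tool goes at most 50 mm and 8.59 degrees, less where a joint would pass 70% of its speed; a pose out of reach is approached as far as the arm can. A call with a gripper value outside its range is refused whole. The fingers move at their own pace and stop on an object; "squeeze" is the grip in N (left out, the last holds). Time passes only in rows, so rows that repeat a pose let the fingers close. It gives the time, the measured TCP pose, the force and the opening at its end, in the units of the state.
- observe(): the state, without advancing time (a new reading comes with each control period).
- snapshot(name): name is "scene" or "side" or "wrist"; returns a dict with "image" (400x640x3 uint8, red, green, blue), "range_z" (400x640 float32, m along the optical axis (not along the pixel's ray), 0 where there is no reading), "fx", "fy", "cx", "cy" (pixels), "position" and "orientation" of the camera in the world; the wrist camera has in their place "mount" (4x4, takes a point from camera to tool coordinates, whose origin is the TCP and whose axes are the tool frame's). Camera axes: x right, y down, z forward; pixel columns grow to the right and rows downward; lengths in m; the calibration is good to about 2 mm. The wrist camera is an equidistant fisheye: a pixel r from the principal point sees the ray r / f radians off the axis. A picture is of the moment at which its call begins: read the wrist's pose just before it.
- job_done(): hands the job in, once; it reports no verdict.
The state is a dict: "time_s": time; "joints": joint angles; "qd": joint speeds; "effort": joint torques, N m; "ee_pos": TCP position; "orientation": TCP orientation; "force": force on the tool from outside, world axes, zero at the start; "ft_torque": the same for the moment, N m; "opening": finger opening in m.
Only numpy, scipy, OpenCV 4.12 (cv2) and the standard library are available. Lean on these libraries where they do the work, as an engineer would, in place of code of your own. Each camera call takes 0.05 s, during which the arm holds its last target.

## Working session

There is one attempt and no reset: what is moved stays moved. The work goes in short steps, Python scripts to look and compute and a tool call to move; the robot and the scene stay as the last step left them, time stands still between calls to the robot, and variables do not carry over. Pictures are saved under pics/ and viewed, and the job is handed in when it is done.

Besides the shell and the picture viewer there is one more tool, called by a JSON object that holds its "op" and its "data". step_arm: Moves the arm, as the interface text tells. Its arguments: {"type":"object","properties":{"targets":{"type":"array","items":{"type":"array"}},"squeeze":{"type":"number"}},"required":["targets"]}

```bash
ls; mkdir -p pics
python3 - <<'E'
from rig import *
import cv2,numpy as np,pickle
s=observe();print(s)
for n in("scene","side","wrist"):
    d=snapshot(n);pickle.dump((s,d),open(f"{n}0.pkl","wb"));cv2.imwrite(f"pics/{n}0.png",d["image"][:,:,::-1])
    print(n,{k:v for k,v in d.items() if k not in("image","range_z")})
E
```

```text
pics
{'time_s': 0.0, 'joints': array([ 1.25428386,  0.70712853, -0.02764491,  1.4850162 ,  0.02200289,
        0.95090403, -0.07545286]), 'qd': array([-3.35990647e-04,  1.20094321e-05,  2.82392348e-04,  1.33709425e-04,
       -1.27275799e-04,  5.15218592e-04, -4.83425023e-05]), 'effort': array([-8.93841502e-05, -8.83189702e+01,  1.23445954e+00, -2.36174208e+01,
        1.69631734e-02,  6.32660507e-03,  9.44222023e-06]), 'ee_pos': array([ 0.15597104, -0.55315339,  0.2308085 ]), 'orientation': array([-0.09647719, -0.70037471, -0.097283  ,  0.70050227]), 'force': array([ 0.08730983,  0.32293781, -0.54947021]), 'ft_torque': array([ 0.01447992, -0.0055934 ,  0.0012637 ]), 'opening': 0.08559213340898049}
scene {'fx': 497.65987561516334, 'fy': 497.65987561516334, 'cx': 316.93274333982185, 'cy': 200.0561213631897, 'position': array([0.18917175, 0.76039479, 0.89450473]), 'orientation': array([ 0.08609902, -0.21716748,  0.89396061, -0.38243911])}
side {'fx': 462.5974965891327, 'fy': 462.5974965891327, 'cx': 320.3950223293766, 'cy': 208.9670163756317, 'position': array([0.27789446, 0.68214463, 0.53181846]), 'orientation': array([ 0.09522022, -0.18257439,  0.84941457, -0.48589566])}
wrist {'fx': 309.70691628693146, 'fy': 309.70691628693146, 'cx': 319.46800032561544, 'cy': 203.16929524215192, 'mount': array([[ 6.86704090e-04, -2.71026366e-01,  9.62571679e-01,
        -1.43283076e-01],
       [ 9.99999708e-01,  5.08602501e-04, -5.70200863e-04,
         1.06158937e-03],
       [-3.35026896e-04,  9.62571790e-01,  2.71026636e-01,
        -6.81989126e-02],
       [ 0.00000000e+00,  0.00000000e+00,  0.00000000e+00,
         1.00000000e+00]])}
```

View pics/scene0.png

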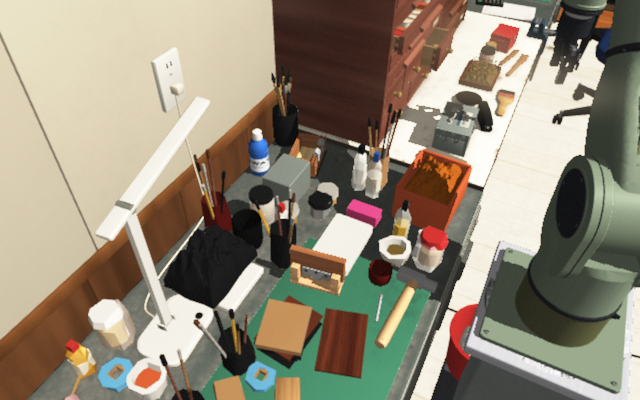

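View pics/side0.png

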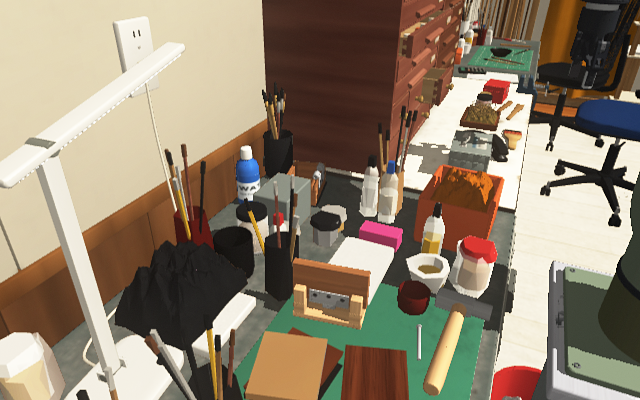

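View pics/wrist0.png

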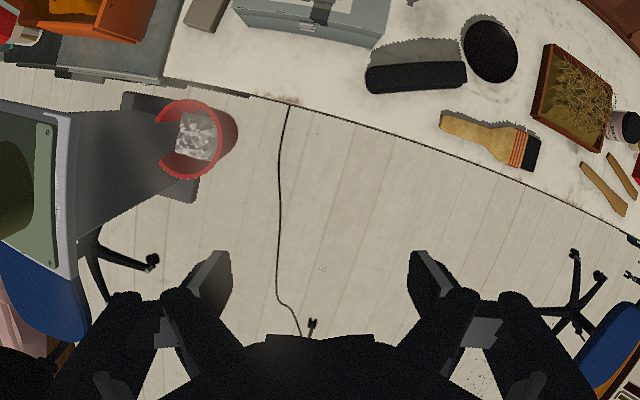

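```bash
cat > h.py <<'E'
import numpy as np,cv2,pickle
from scipy.spatial.transform import Rotation as R
def q2R(q): return R.from_quat(np.asarray(q),scalar_first=True).as_matrix()
def cloud(d,s=None):
    z=d["range_z"];H,W=z.shape
    u,v=np.meshgrid(np.arange(W),np.arange(H))
    a=(u-d["cx"])/d["fx"];b=(v-d["cy"])/d["fy"]
    if "mount" in d:
        r=np.hypot(a,b);t=np.tan(np.minimum(r,1.5))/np.maximum(r,1e-9)
        P=np.dstack([a*t*z,b*t*z,z])
        M=d["mount"];P=P@M[:3,:3].T+M[:3,3]
        P=P@q2R(s["orientation"]).T+s["ee_pos"]
    else:
        P=np.dstack([a*z,b*z,z])@q2R(d["orientation"]).T+d["position"]
    P[z<=0]=np.nan
    return P
def proj(d,X,s=None):
    X=np.atleast_2d(X)
    if "mount" in d:
        X=(X-s["ee_pos"])@q2R(s["orientation"]);M=d["mount"];X=(X-M[:3,3])@M[:3,:3]
        rr=np.hypot(X[:,0],X[:,1]);th=np.arctan2(rr,X[:,2]);k=th/np.maximum(rr,1e-9)
        return np.c_[X[:,0]*k*d["fx"]+d["cx"],X[:,1]*k*d["fy"]+d["cy"]]
    X=(X-d["position"])@q2R(d["orientation"])
    return np.c_[X[:,0]/X[:,2]*d["fx"]+d["cx"],X[:,1]/X[:,2]*d["fy"]+d["cy"]]
def load(n): return pickle.load(open(n+".pkl","rb"))
def crop(d,u0,v0,u1,v1,k,fn):
    cv2.imwrite(fn,cv2.resize(d["image"][v0:v1,u0:u1,::-1],None,fx=k,fy=k,interpolation=cv2.INTER_CUBIC))
E
python3 - <<'E'
from h import *
s,d=load("scene0");crop(d,230,110,430,310,4,"pics/sc0.png");
cv2.imwrite("pics/sc0.png",cv2.resize(d["image"][150:300,230:430,::-1],(800,600)))
P=cloud(d)
for u,v in [(318,255),(318,265),(318,275),(318,285),(295,165),(285,185),(262,192),(322,200),(258,135),(258,160),(380,270),(345,240),(363,213)]: print(u,v,P[v,u].round(3))
s,d=load("side0");cv2.imwrite("pics/sd0.png",cv2.resize(d["image"][190:340,230:430,::-1],(800,600)))
P=cloud(d)
print()
for u,v in [(330,270),(330,300),(330,315),(290,190),(247,155),(250,210),(326,222),(413,290)]: print(u,v,P[v,u].round(3))
E
```

```text
318 255 [0.481 0.162 0.097]
318 265 [0.478 0.168 0.072]
318 275 [0.475 0.171 0.044]
318 285 [0.475 0.172 0.01 ]
295 165 [ 0.67  -0.082  0.086]
285 185 [ 0.654 -0.003  0.088]
262 192 [0.688 0.046 0.091]
322 200 [ 0.567 -0.03   0.054]
258 135 [ 0.788 -0.101  0.127]
258 160 [ 0.782 -0.082  0.059]
380 270 [0.369 0.073 0.013]
345 240 [0.474 0.034 0.02 ]
363 213 [ 0.467 -0.056  0.032]

330 270 [0.481 0.168 0.098]
330 300 [0.478 0.17  0.041]
330 315 [0.476 0.174 0.014]
290 190 [ 0.656 -0.044  0.091]
247 155 [ 0.789 -0.1    0.119]
250 210 [0.625 0.153 0.159]
326 222 [ 0.566 -0.018  0.054]
413 290 [0.37  0.066 0.02 ]
```

View pics/sc0.png

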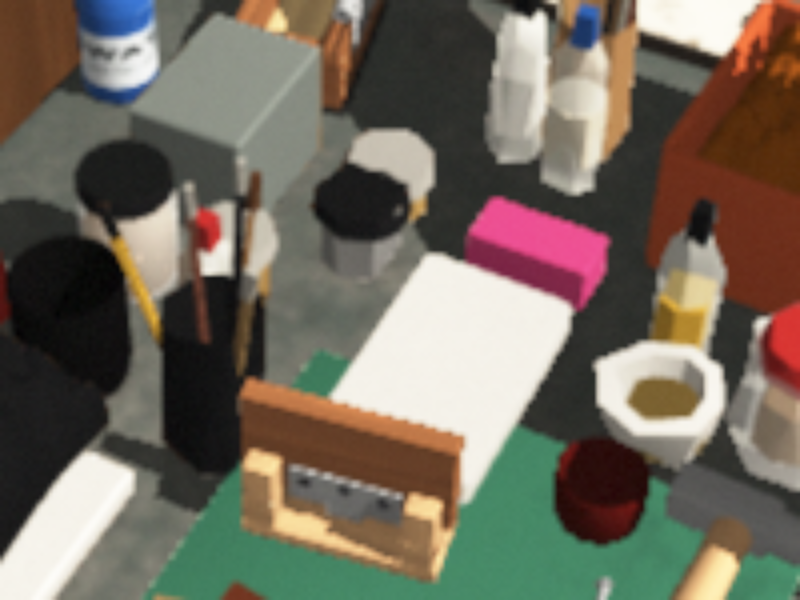

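View pics/sd0.png

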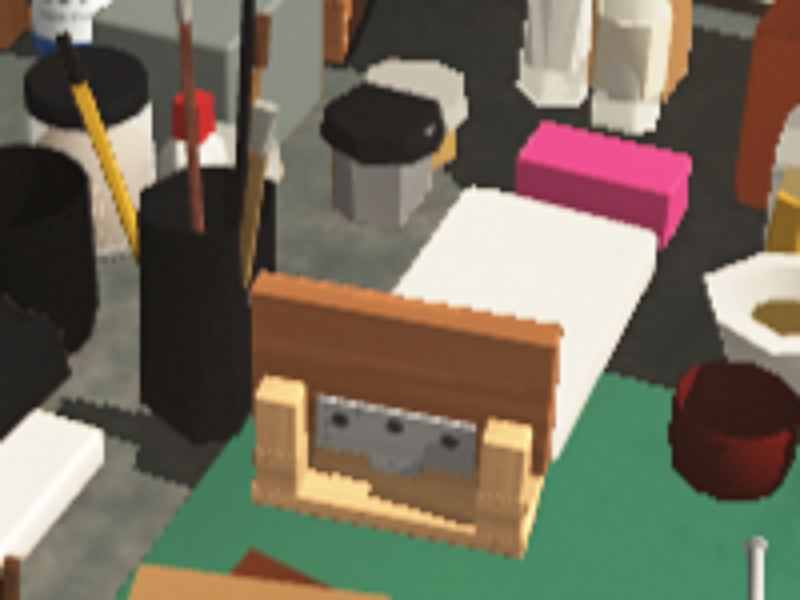

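Run:
```python
from h import *
s,d=load("scene0");
cv2.imwrite("pics/sc1.png",cv2.resize(d["image"][120:195,240:340,::-1],(800,600),interpolation=cv2.INTER_CUBIC))
P=cloud(d)
for v in range(136,180,4):
  print(v,[tuple((P[v,u]*1000).round().astype(int).tolist()) if d["range_z"][v,u]>0 else 0 for u in range(286,326,4)])
s,d=load("side0");cv2.imwrite("pics/sd1.png",cv2.resize(d["image"][140:215,220:340,::-1],(800,500),interpolation=cv2.INTER_CUBIC))
```

```text
136 [(781, -230, 41), (775, -241, 36), (766, -249, 34), (744, -232, 53), (737, -244, 47), (726, -247, 50), (714, -249, 52), (703, -252, 54), (694, -260, 52), (712, -322, 5)]
140 [(781, -227, 29), (776, -242, 21), (768, -252, 17), (733, -214, 55), (737, -243, 34), (726, -246, 36), (714, -249, 38), (703, -252, 40), (680, -232, 62), (670, -235, 63)]
144 [(779, -224, 18), (775, -239, 9), (737, -196, 52), (734, -214, 41), (738, -245, 18), (725, -244, 23), (715, -250, 23), (703, -253, 25), (674, -219, 59), (663, -222, 61)]
148 [0, (771, -233, 0), (727, -179, 53), (734, -214, 26), (735, -239, 9), (724, -243, 10), (714, -248, 10), (702, -251, 12), (671, -214, 49), (663, -222, 47)]
152 [(773, -213, -2), (729, -161, 51), (727, -178, 40), (733, -212, 13), (727, -225, 7), (715, -226, 11), (704, -229, 12), (662, -173, 67), (656, -184, 62), (663, -224, 31)]
156 [(707, -102, 87), (695, -101, 92), (727, -177, 26), (727, -200, 10), (715, -202, 13), (706, -209, 11), (698, -217, 9), (664, -176, 51), (654, -181, 51), (669, -236, 6)]
160 [(698, -85, 89), (689, -90, 89), (679, -93, 91), (670, -98, 91), (662, -105, 89), (675, -151, 51), (662, -149, 57), (654, -158, 54), (654, -180, 38), (663, -226, 1)]
164 [(690, -72, 89), (680, -74, 91), (672, -80, 90), (662, -83, 92), (654, -90, 90), (645, -95, 89), (660, -146, 46), (649, -147, 50), (660, -193, 12), (658, -214, -3)]
168 [(683, -60, 87), (674, -63, 89), (664, -66, 91), (656, -73, 89), (648, -79, 87), (641, -88, 83), (662, -149, 29), (650, -149, 34), (658, -189, 1), (649, -196, -1)]
172 [(674, -43, 91), (666, -49, 90), (658, -55, 88), (647, -57, 91), (643, -70, 83), (641, -87, 71), (661, -148, 16), (650, -149, 20), (652, -178, -3), (641, -181, 0)]
176 [(667, -31, 90), (659, -37, 89), (651, -43, 87), (643, -49, 85), (642, -67, 72), (643, -90, 54), (661, -147, 3), (649, -147, 8), (646, -167, -6), (632, -162, 3)]
```

View pics/sc1.png

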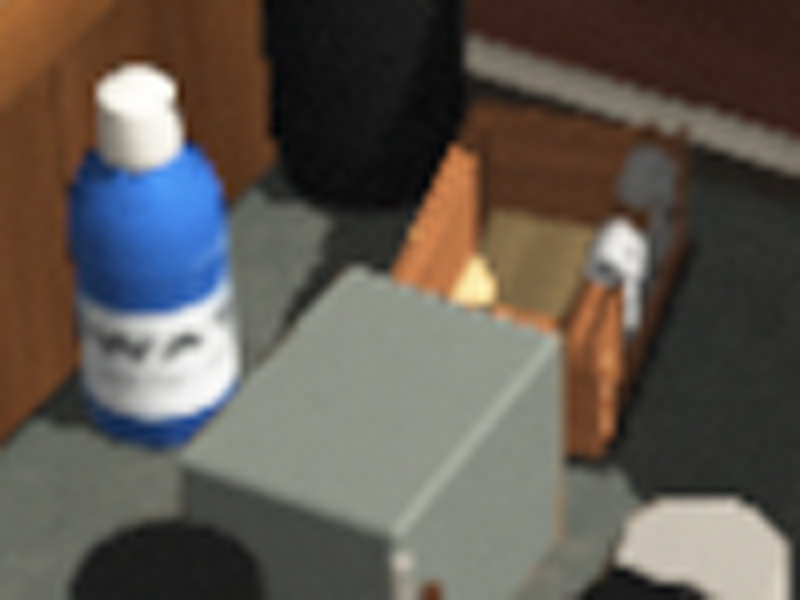

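View pics/sd1.png

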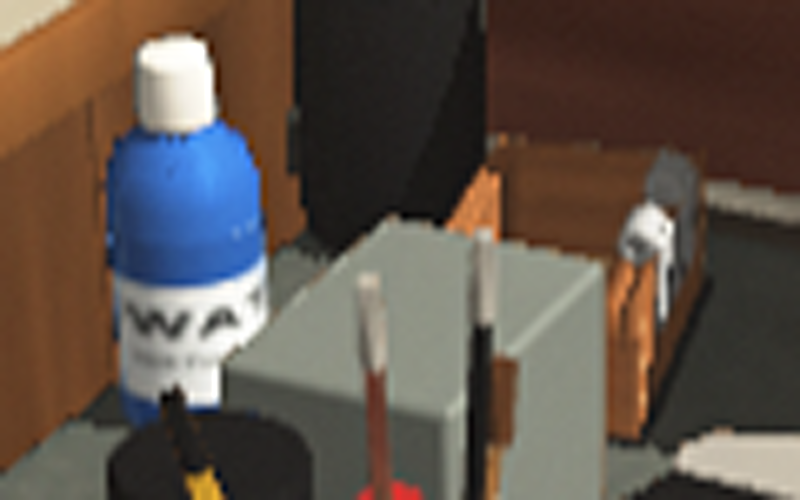

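Run:
```python
from h import *
s,d=load("scene0");print(q2R(s["orientation"]).round(3))
P=cloud(d)
# lid points
m=(abs(P[...,0]-.478)<.09)&(abs(P[...,1]-.16)<.04)&(P[...,2]>.088)&(P[...,2]<.115)
X=P[m];print(len(X),X.min(0),X.max(0))
import cv2
for n in("scene0","side0"):
    s,d=load(n);P=cloud(d)
    m=(abs(P[...,0]-.478)<.09)&(abs(P[...,1]-.16)<.04)&(P[...,2]>.075)&(P[...,2]<.1)
    X=P[m];c=X.mean(0);w,V=np.linalg.eigh(np.cov((X-c).T));print(n,c,w,V[:,0],V[:,2],X.min(0),X.max(0))
    m=(abs(P[...,0]-.478)<.09)&(abs(P[...,1]-.16)<.04)&(P[...,2]>.097)
    X=P[m]; print(X[::5].round(3).tolist())
```

```text
[[-0.     0.271 -0.962]
 [ 0.001 -0.962 -0.271]
 [-1.    -0.001  0.   ]]
531 [0.42452465 0.12016709 0.08806501] [0.56775712 0.17806947 0.11392194]
scene0 [0.49164564 0.16185906 0.09072834] [5.63162895e-05 1.03613913e-04 1.71137777e-03] [0.01127793 0.15839601 0.98731125] [-0.99982675  0.01640805  0.00878852] [0.42383183 0.12016709 0.07508977] [0.56775712 0.17806947 0.09996989]
[[0.559, 0.138, 0.227], [0.558, 0.141, 0.225], [0.561, 0.139, 0.217], [0.556, 0.141, 0.218], [0.559, 0.139, 0.21], [0.562, 0.139, 0.203], [0.558, 0.137, 0.2], [0.559, 0.14, 0.197], [0.562, 0.139, 0.188], [0.559, 0.137, 0.186], [0.56, 0.139, 0.181], [0.563, 0.138, 0.17], [0.561, 0.138, 0.164], [0.563, 0.139, 0.156], [0.562, 0.138, 0.15], [0.548, 0.153, 0.167], [0.562, 0.137, 0.143], [0.543, 0.15, 0.164], [0.546, 0.153, 0.162], [0.551, 0.153, 0.157], [0.563, 0.136, 0.132], [0.565, 0.138, 0.13], [0.546, 0.149, 0.15], [0.545, 0.155, 0.152], [0.552, 0.151, 0.142], [0.565, 0.134, 0.118], [0.565, 0.138, 0.117], [0.565, 0.138, 0.114], [0.561, 0.12, 0.1], [0.552, 0.144, 0.124], [0.552, 0.147, 0.124], [0.555, 0.147, 0.118
[... 5113 characters left out ...]
0.098], [0.467, 0.163, 0.099], [0.46, 0.16, 0.1], [0.453, 0.158, 0.1], [0.446, 0.154, 0.099], [0.439, 0.151, 0.1], [0.432, 0.148, 0.099], [0.472, 0.167, 0.099], [0.464, 0.163, 0.098], [0.456, 0.163, 0.101], [0.449, 0.159, 0.1], [0.442, 0.157, 0.101], [0.436, 0.152, 0.099], [0.429, 0.149, 0.099], [0.461, 0.164, 0.098], [0.454, 0.162, 0.099], [0.447, 0.161, 0.1], [0.44, 0.158, 0.101], [0.433, 0.154, 0.1], [0.426, 0.153, 0.102], [0.457, 0.163, 0.097], [0.446, 0.162, 0.099], [0.439, 0.16, 0.101], [0.433, 0.156, 0.1], [0.426, 0.152, 0.099], [0.444, 0.161, 0.098], [0.436, 0.159, 0.098], [0.429, 0.159, 0.101], [0.44, 0.162, 0.098], [0.43, 0.159, 0.099], [0.423, 0.156, 0.099], [0.424, 0.158, 0.099]]
```

Run:
```python
from h import *
H={}
for n in("scene0","side0"):
    s,d=load(n);P=cloud(d).reshape(-1,3);P=P[np.isfinite(P).all(1)]
    for x,y,z in P:
        if -.0<x<1 and -.65<y<.35 and z<.6:
            k=(int(np.floor(x/.05)),int(np.floor(y/.05)));H[k]=max(H.get(k,-9),z)
print("x\\y  "+" ".join(f"{j*5:4d}" for j in range(6,-14,-1)))
for i in range(19,-1,-1): print(f"{i*5:4d} "+" ".join(f"{H[(i,j)]*1000:4.0f}" if (i,j) in H else "   ." for j in range(6,-14,-1)))
```

```text
x\y    30   25   20   15   10    5    0   -5  -10  -15  -20  -25  -30  -35  -40  -45  -50  -55  -60  -65
  95    .    .    .    .    .    .    .    .    .    .    .    .    .    .    .    .    .    .    .    .
  90    .    .    .    .    .    .    .    .    .    .    .    .    .    .    .    .    .    .    .    .
  85  600  597  579  561  543  526  507  490  473  453  438  420  407  402  397    .    .    .    .    .
  80    7    8    8    7  220  345    4    3  135  136    5  219  229  404    .    .    .    .    .    .
  75   78    3    .  235  223  221    4    5  136  136    5  224  225  407    .    .    .    .    .    .
  70  375  386  397  404  226   91   91   94   94   92   55   56   56  410    .    .    .    .    .    .
  65  375  385  388  108   82   91   92   94   94   94   70   69   58  417    .    .    .    .    .    .
  60   78   82   85  182  144  117   89   92   94   92   58    4    4  426    .    .    .    .    .  310
  55    6   19   18  226  229  166    4   58   57   42    5    4    4  436  328  327  329  326  313  324
  50   48   48   35  169  168   23   24   50   38 
[... 404 characters left out ...]
   90   96  103  124  127  127  103    .   31   85   86   86   85   53
  25    6   30   32   32   32   33   90   90  102  105  109  110  104    9   29   11   10   10   47   52
  20    3    4    3    4    4   31    4    4    4    5    4    4    4    9   10   11   11  433  426   10
  15    .    .    .   -2    0    1   -0   -0   -1    0   -4 -419 -419 -686 -688 -684  441  454  407  350
  10    .    .    .    3   16   17   15  310   16  542  583  568 -419 -426    .    .  351  456  406 -684
   5    .    .    .    2  339  391  411  485  525  574  587    . -420 -424    .    .    .    . -685 -685
   0    .    .    .    2  336  389  437  483  498    .    2    .    .    .    .    .    .    . -687 -681
```

{"op": "step_arm", "data": {"targets": [[[-20,-30,-35],[0,0,0],-1],[[-40,-58,-70],[0,0,0],-1],[[-60,-86,-105],[0,0,0],-1],[[-75,-115,-145],[0,0,0],-1],[[-90,-145,-185],[0,0,0],-1]]}}

```text
time_s: 0.65
ee_pos: [0.2933, -0.3648, 0.3206]
orientation: [0.097, 0.7, 0.097, -0.7]
force: [1.3, -0.6, 1.1]
opening: 0.0854
```

{"op": "step_arm", "data": {"targets": [[[0,-10,-48],[0,0,0],-1],[[0,-20,-96],[0,0,0],-1],[[0,-32,-144],[0,0,0],-1],[[0,-42,-190],[0,0,0],-1],[[0,-54,-235],[0,0,0],-1]]}}

```text
time_s: 1.15
ee_pos: [0.5064, -0.2478, 0.3206]
orientation: [-0.097, -0.7, -0.097, 0.701]
force: [-0.5, -1.5, 1.1]
opening: 0.0851
```

{"op": "step_arm", "data": {"targets": [[[10,-9,-45],[0,0,0],-1],[[20,-18,-90],[0,0,0],-1],[[35,-24,-120],[0,0,0],-1],[[50,-26,-127],[0,0,0],-1],[[50,-26,-127],[0,0,0],-1]]}}

```text
time_s: 1.65
ee_pos: [0.6212, -0.1875, 0.2681]
orientation: [-0.096, -0.699, -0.098, 0.702]
force: [0.3, -0.1, -0.4]
opening: 0.0855
```

```bash
cat > snap.py <<'E'
import sys
from rig import *
from h import *
n,tag=sys.argv[1:3]
s=observe();d=snapshot(n);pickle.dump((s,d),open(f"{tag}.pkl","wb"));cv2.imwrite(f"pics/{tag}.png",d["image"][:,:,::-1])
print(s["time_s"],s["joints"].round(3),s["ee_pos"].round(4),s["orientation"].round(4),s["force"].round(2),np.abs(s["qd"]).max())
E
python3 snap.py wrist w1
```

```text
1.65 [ 0.245  0.806 -0.003  1.103  0.002  1.236 -1.052] [ 0.6212 -0.1875  0.2681] [-0.0965 -0.6991 -0.098   0.7017] [ 0.34 -0.11 -0.43] 0.05872106539268661
```

View pics/w1.png

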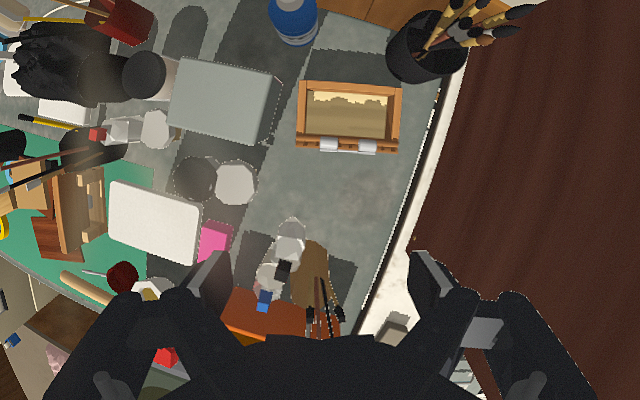

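Run:
```python
from h import *
s,d=load("w1")
cv2.imwrite("pics/w1c.png",cv2.resize(d["image"][70:165,285:415,::-1],(800,584),interpolation=cv2.INTER_CUBIC))
P=cloud(d,s)
for v in range(132,162,2):
  print(v,[tuple((P[v,u]*1000).round().astype(int).tolist()) for u in (300,312,322,329,336,342,348,354,360,367,374,385,396)])
```

```text
132 [(665, -152, 52), (666, -165, 12), (670, -177, 12), (672, -186, 11), (675, -195, 10), (677, -202, 11), (679, -209, 11), (681, -217, 12), (684, -224, 10), (686, -233, 12), (689, -242, 12), (693, -255, 16), (697, -259, 53)]
134 [(663, -153, 55), (666, -166, 44), (668, -178, 30), (670, -186, 22), (672, -195, 12), (674, -203, 11), (677, -210, 14), (679, -217, 13), (681, -225, 11), (684, -234, 11), (687, -242, 12), (691, -255, 19), (695, -260, 53)]
136 [(661, -153, 55), (664, -167, 58), (667, -178, 52), (669, -186, 47), (671, -194, 38), (673, -202, 31), (675, -209, 25), (676, -218, 16), (679, -226, 11), (681, -235, 11), (684, -243, 11), (688, -256, 18), (692, -260, 54)]
138 [(658, -154, 53), (662, -167, 56), (666, -178, 66), (668, -186, 66), (670, -193, 66), (671, -200, 56), (673, -207, 57), (676, -213, 59), (677, -220, 55), (680, -229, 50), (682, -239, 40), (686, -256, 19), (690, -261, 54)]
140 [(656, -154, 50), (659, -168, 52), (664, -179, 67), (666, -186, 67), (668, -194, 67), (669, -201, 52), (671, -208, 54), (673, -214, 53), (675, -220, 64), (678, -227, 63), (680, -235, 62), (684
[... 1533 characters left out ...]
43, 1), (665, -240, 62), (665, -267, 0), (670, -282, -1)]
156 [(631, -158, 1), (635, -173, 0), (638, -186, 0), (641, -195, 1), (643, -204, 0), (646, -212, 2), (648, -219, 1), (650, -227, 0), (653, -235, 0), (655, -244, 0), (658, -253, 2), (662, -268, -1), (667, -282, 2)]
158 [(628, -159, 0), (632, -174, -1), (636, -187, 3), (638, -196, 0), (641, -205, 1), (643, -213, 1), (645, -220, 1), (648, -228, 2), (650, -236, 1), (653, -245, 1), (655, -254, 0), (660, -269, 1), (665, -283, 1)]
160 [(625, -159, 0), (630, -175, 2), (633, -188, 1), (636, -197, 1), (638, -206, 0), (641, -213, 1), (643, -221, -1), (645, -229, 0), (647, -237, -1), (650, -246, 1), (653, -255, 1), (657, -270, 0), (662, -284, 0)]
```

View pics/w1c.png

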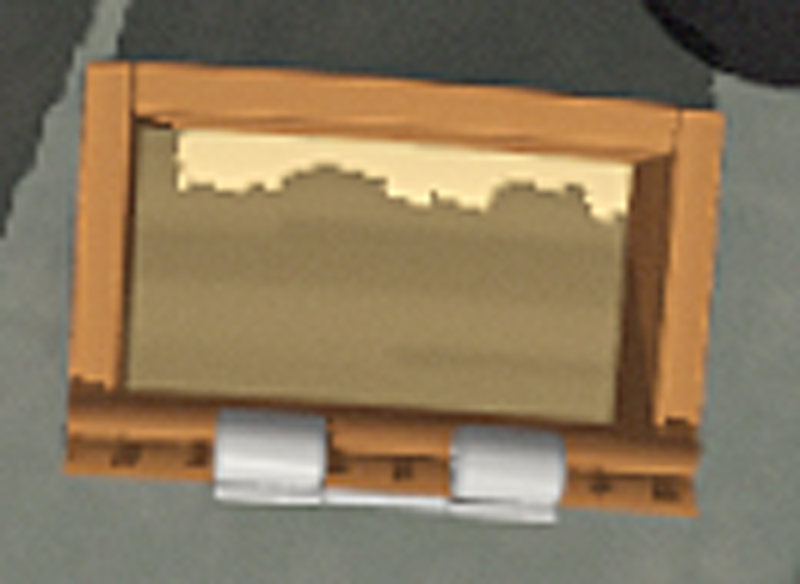

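```bash
cat > box.py <<'E'
import sys
from h import *
from scipy.optimize import least_squares
s,d=load(sys.argv[1])
P=cloud(d,s);X=P.reshape(-1,3)
m=(np.abs(X[:,0]-.666)<.03)&(np.abs(X[:,1]+.207)<.05)&(X[:,2]>.0615)&(X[:,2]<.072)
K=X[m];print(len(K))
def f(p,fixz=None):
    c=np.array([p[0],-.207,p[2]]);a=np.array([-np.sin(p[1]),np.cos(p[1]),0])
    D=K-c;D=D-np.outer(D@a,a);return np.linalg.norm(D,axis=1)-.007
r=least_squares(f,[.667,.16,.06],loss="soft_l1",f_scale=.001);print("axis x at y=-.207, yaw deg, z",r.x[0],np.degrees(r.x[1]),r.x[2],np.std(r.fun))
yaw=r.x[1];a=np.array([-np.sin(yaw),np.cos(yaw),0]);ex=np.array([np.cos(yaw),np.sin(yaw),0])
c0=np.array([r.x[0],-.207,.06])
t=np.sort((K-c0)@a);print("along-axis hist:");h,e=np.histogram(t,bins=np.arange(-.045,.045,.001));print([(int(round(x*1000)),int(n)) for x,n in zip(e,h) if n])
# box wall extents
Y=X[(X[:,2]>.045)&(X[:,2]<.075)&(np.abs(X[:,0]-.69)<.09)&(np.abs(X[:,1]+.207)<.09)]
u=(Y-c0)@a; w=(Y-c0)@ex
k=(np.abs(u)<.075)&(w>-.012)&(w<.08)
print("u",np.percentile(u[k],[0.5,99.5]),"w",np.percentile(w[k],[.5,99.5]))
E
python3 box.py w1
```

```text
491
axis x at y=-.207, yaw deg, z 0.6666410271832542 12.548525493079536 0.060577053707099454 0.0008456412088511516
along-axis hist:
[(-34, 1), (-33, 8), (-32, 12), (-31, 14), (-30, 11), (-29, 11), (-28, 13), (-27, 12), (-26, 14), (-25, 13), (-24, 12), (-23, 12), (-22, 11), (-21, 12), (-20, 9), (-19, 12), (-18, 14), (-17, 12), (-16, 14), (-15, 12), (-14, 13), (-13, 6), (11, 11), (12, 13), (13, 12), (14, 12), (15, 11), (16, 12), (17, 14), (18, 13), (19, 13), (20, 14), (21, 14), (22, 13), (23, 12), (24, 11), (25, 10), (26, 10), (27, 12), (28, 12), (29, 13), (30, 11)]
u [-0.06064663  0.05907917] w [-0.00885085  0.0714059 ]
```

{"op": "step_arm", "data": {"targets": [[[0,16,-7],[-0.15,0,0],-1],[[0,32,-14],[-0.3,0,0],-1],[[0,48,-22],[-0.45,0,0],-1],[[0,64,-30],[-0.6,0,0],-1],[[5,78,-36],[-0.75,0,0],-1]]}}

```text
time_s: 2.2
ee_pos: [0.6763, -0.2563, 0.2668]
orientation: [-0.348, -0.615, -0.348, 0.616]
force: [-0.8, -0.3, -0.4]
opening: 0.0855
```

{"op": "step_arm", "data": {"targets": [[[3,0,0],[-0.15,0,0],-1],[[6,0,0],[-0.3,0,0],-1],[[10,0,0],[-0.45,0,0],-1],[[14,0,0],[-0.6,0,0],-1],[[16,0,0],[-0.75,0,0],-1]]}}

```text
time_s: 2.7
ee_pos: [0.6754, -0.2578, 0.2521]
orientation: [0.55, 0.445, 0.549, -0.446]
force: [1.3, 0.2, -0.6]
opening: 0.0854
```

{"op": "step_arm", "data": {"targets": [[[0,0,0],[0,0,0],-1]]}}

```text
time_s: 2.8
ee_pos: [0.6746, -0.259, 0.2532]
orientation: [0.551, 0.444, 0.549, -0.445]
force: [-0.8, -0.7, 0.6]
opening: 0.0855
```

```bash
python3 snap.py wrist w2; python3 box.py w2
```

```text
2.8 [ 0.408  0.991 -0.328  0.715  0.277  1.464  0.404] [ 0.6746 -0.259   0.2532] [ 0.5506  0.4442  0.5488 -0.4454] [-0.78 -0.69  0.56] 0.10872696598908003
542
axis x at y=-.207, yaw deg, z 0.6665551168277013 12.765783214676993 0.060618407787881814 0.000875775242567988
along-axis hist:
[(-33, 15), (-32, 15), (-31, 13), (-30, 13), (-29, 16), (-28, 8), (-27, 15), (-26, 12), (-25, 13), (-24, 11), (-23, 14), (-22, 14), (-21, 15), (-20, 15), (-19, 15), (-18, 14), (-17, 13), (-16, 12), (-15, 12), (-14, 17), (11, 12), (12, 15), (13, 14), (14, 15), (15, 15), (16, 12), (17, 10), (18, 8), (19, 13), (20, 15), (21, 15), (22, 15), (23, 15), (24, 15), (25, 15), (26, 15), (27, 14), (28, 14), (29, 14), (30, 9)]
u [-0.06112154  0.05865391] w [-0.00881229  0.07128161]
```

View pics/w2.png

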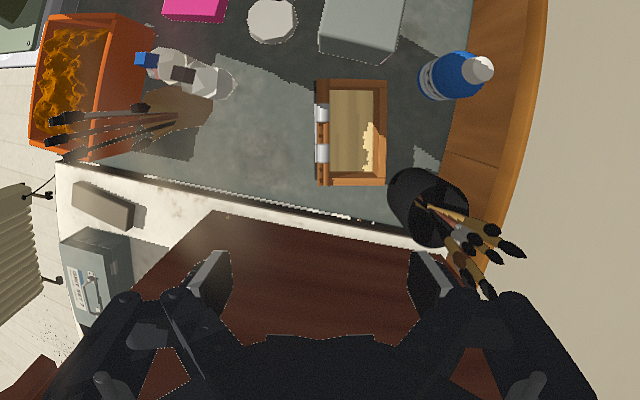

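```bash
cat > plan.py <<'E'
# plan.py x y z zyaw_deg : shift/turn in tool frame to a tool-down pose with tool z at given yaw
import sys
from rig import observe
from h import *
def Rd(yaw):
    y=np.radians(yaw);z=np.array([np.cos(y),np.sin(y),0]);x=np.array([0,0,-1.]);return np.c_[x,np.cross(z,x),z]
if __name__=="__main__":
    x,y,z,w=map(float,sys.argv[1:5]);s=observe();R0=q2R(s["orientation"])
    d=R0.T@(np.array([x,y,z])-s["ee_pos"])*1000
    rv=R.from_matrix(R0.T@Rd(w)).as_rotvec()
    print("pos",s["ee_pos"].round(4),"zyaw",np.degrees(np.arctan2(R0[1,2],R0[0,2])).round(2),"tilt",(R0[:,0]).round(4),"t",s["time_s"],"F",s["force"].round(2),"j",s["joints"].round(2))
    print("shift",d.round(1),"turn",rv.round(4))
E
python3 plan.py .44 .155 .28 -172
```

```text
pos [ 0.6747 -0.2593  0.2536] zyaw -78.27 tilt [ 0.0015 -0.0033 -1.    ] t 2.85 F [-0.72 -0.65  1.25] j [ 0.41  0.99 -0.33  0.71  0.28  1.46  0.4 ]
shift [ -28.1 -145.6 -453.2] turn [ 1.6358  0.0021 -0.0035]
```

{"op": "step_arm", "data": {"targets": [[[-14,-12,-38],[0.15,0,0],-1],[[-26,-26,-80],[0.3,0,0],-1],[[-28,-40,-124],[0.45,0,0],-1],[[-28,-54,-168],[0.6,0,0],-1],[[-28,-68,-212],[0.75,0,0],-1]]}}

```text
time_s: 3.35
ee_pos: [0.5635, -0.065, 0.282]
orientation: [0.346, 0.618, 0.342, -0.617]
force: [1.4, 1.9, -0.2]
opening: 0.0855
```

```bash
python3 plan.py .44 .155 .28 -172
```

```text
pos [ 0.5635 -0.065   0.282 ] zyaw -121.8 tilt [ 0.0032 -0.0035 -1.    ] t 3.35 F [ 1.37  1.87 -0.16] j [ 0.14  0.64 -0.16  1.43  0.11  1.07 -0.6 ]
shift [   0.8 -220.9 -121.9] turn [ 8.761e-01 -8.000e-04 -4.800e-03]
```

{"op": "step_arm", "data": {"targets": [[[0,-42,-22],[0.15,0,0],-1],[[0,-84,-45],[0.3,0,0],-1],[[0,-126,-68],[0.45,0,0],-1],[[0,-168,-92],[0.6,0,0],-1],[[0,-208,-115],[0.74,0,0],-1]]}}

```text
time_s: 3.85
ee_pos: [0.447, 0.1421, 0.282]
orientation: [0.098, 0.702, 0.095, -0.699]
force: [1.4, 1.0, 0.1]
opening: 0.0852
```

```bash
python3 plan.py .44 .155 .25 -172
```

```text
pos [0.447  0.1421 0.282 ] zyaw -164.33 tilt [ 0.005  -0.0025 -1.    ] t 3.85 F [1.39 0.97 0.06] j [-0.42  0.48  0.07  1.77 -0.04  0.88 -1.63]
shift [ 31.9 -14.4   3.4] turn [ 0.1339 -0.0044 -0.0035]
```

{"op": "step_arm", "data": {"targets": [[[15,-8,2],[0.07,0,-0.003],-1],[[30,-14,3],[0.134,-0.004,-0.003],-1],[[32,-14,3],[0.134,-0.004,-0.003],-1]]}}

```text
time_s: 4.15
ee_pos: [0.44, 0.1549, 0.2497]
orientation: [-0.048, -0.705, -0.047, 0.706]
force: [1.4, 0.3, 0.3]
opening: 0.0855
```

```bash
python3 snap.py wrist w3
python3 - <<'E'
from h import *
s,d=load("w3");P=cloud(d,s)
m=(np.abs(P[...,0]-.483)<.075)&(np.abs(P[...,1]-.162)<.04)&(P[...,2]>.088)&(P[...,2]<.108)
vv,uu=np.nonzero(m);print(uu.min(),uu.max(),vv.min(),vv.max())
X=P[m];c=X.mean(0);print(c,np.percentile(X,[1,99],axis=0))
pts=(X[:,:2]*1000).astype(np.float32);print(cv2.minAreaRect(pts))
u0,v0=max(uu.min()-20,0),max(vv.min()-15,0)
I=d["image"][v0:v0+100,u0:u0+150,::-1];cv2.imwrite("pics/w3c.png",cv2.resize(I,(800,533),interpolation=cv2.INTER_CUBIC));print(u0,v0)
E
```

```text
4.15 [-0.471  0.527  0.107  1.835 -0.075  0.783 -1.762] [0.44   0.1549 0.2497] [-0.0477 -0.7055 -0.0473  0.7055] [1.42 0.33 0.25] 0.09561621108183231
312 369 70 205
[0.48606447 0.15909311 0.0998022 ] [[0.42526468 0.13068675 0.09445661]
 [0.5560866  0.17288177 0.10179133]]
((493.1656494140625, 157.7745361328125), (47.90523147583008, 138.19615173339844), 80.79402160644531)
292 55
```

View pics/w3.png

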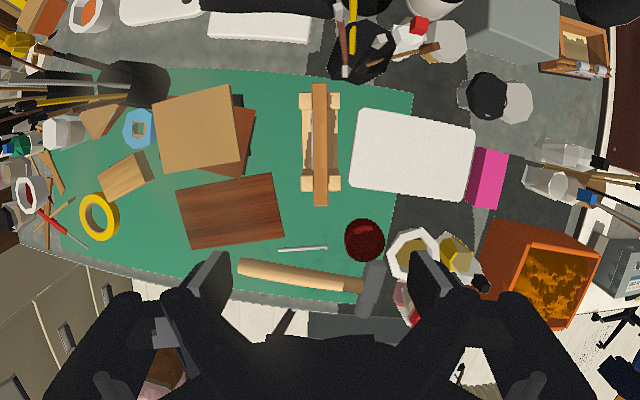

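View pics/w3c.png

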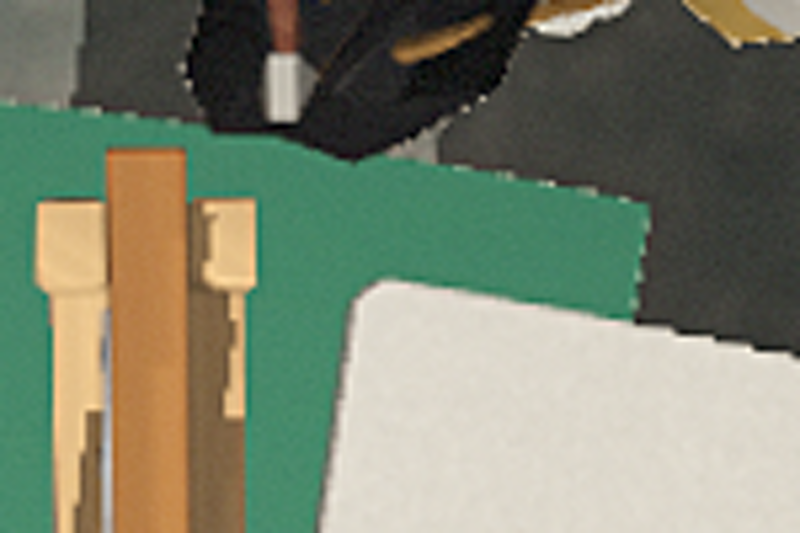

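Run:
```python
from h import *
s,d=load("w3");P=cloud(d,s)
def comp(zlo,zhi,seed):
    m=((P[...,2]>zlo)&(P[...,2]<zhi)&(np.abs(P[...,0]-.483)<.1)&(np.abs(P[...,1]-.162)<.05)).astype(np.uint8)
    n,l=cv2.connectedComponents(m,connectivity=4);k=l[seed[1],seed[0]];return l==k
m=comp(.088,.11,(320,150));X=P[m];print(len(X),X.mean(0),X[:,2].std())
r=cv2.minAreaRect((X[:,:2]*1000).astype(np.float32));print(r)
c=X.mean(0);w,V=np.linalg.eigh(np.cov(X[:,:2].T));a=V[:,1]*np.sign(V[0,1]);print("yaw",np.degrees(np.arctan2(a[1],a[0])))
t=(X-c)[:,:2]@a;n=(X-c)[:,:2]@np.array([-a[1],a[0]])
print(np.percentile(t,[0,.5,99.5,100]),np.percentile(n,[0,1,99,100]))
# z along t
print(np.polyfit(t,X[:,2],1), np.polyfit(n,X[:,2],1))
# posts
ax=np.array([-a[1],a[0]])
Q=P[(np.abs(P[...,0]-.483)<.1)&(np.abs(P[...,1]-.162)<.04)&(P[...,2]>.052)&(P[...,2]<.066)]
T=(Q-c)[:,:2]@a;N=(Q-c)[:,:2]@ax
for sg in(1,-1):
    k=(sg*T>.03)&(np.abs(N)<.03)&(np.abs(T)<.065);print(k.sum(),np.percentile(N[k],[1,99]),np.percentile(T[k],[1,99]),Q[k][:,2].mean())
    for q in (1,-1):
        kk=k&(q*N>0);print("  side",q,np.percentile(N[kk],[2,98]))
# green mat
print("mat",P[130,380],P[230,300])
```

```text
1735 [0.48425679 0.15979609 0.09990071] 0.0007607205443488433
((482.4720458984375, 159.54624938964844), (118.29962921142578, 13.469746589660645), 8.442299842834473)
yaw 8.436680228998906
[-0.06095254 -0.06066978  0.05719039  0.05734728] [-0.00672418 -0.00664905  0.00660417  0.00675241]
[0.00219283 0.09990071] [-0.00110094  0.09990071]
439 [-0.02110296  0.02123154] [0.03468672 0.0522501 ] 0.06070993746383705
  side 1 [0.00847451 0.02123132]
  side -1 [-0.02110364 -0.0083777 ]
448 [-0.02188889  0.02099454] [-0.05616478 -0.03337655] 0.060090229513624825
  side 1 [0.00792044 0.02099733]
  side -1 [-0.02188754 -0.00866439]
mat [nan nan nan] [0.35836364 0.16926411 0.0032714 ]
```

```bash
python3 plan.py .4627 .1566 .13 -171.56
```

```text
pos [0.4404 0.1543 0.25  ] zyaw -172.15 tilt [ 5.e-04 -6.e-04 -1.e+00] t 4.2 F [ 0.28 -0.72 -0.29] j [-0.47  0.53  0.11  1.83 -0.07  0.78 -1.76]
shift [120.    0.7 -22.3] turn [-0.0103 -0.0004 -0.0006]
```

{"op": "step_arm", "data": {"targets": [[[20,1,-15],[-0.01,0,0],-1],[[50,1,-22],[-0.01,0,-0.001],-1],[[80,1,-22],[-0.01,0,-0.001],-1],[[105,1,-22],[-0.01,0,-0.001],-1],[[120,1,-22],[-0.01,0,-0.001],-1]]}}

```text
time_s: 4.7
ee_pos: [0.4629, 0.1552, 0.1294]
orientation: [0.051, 0.705, 0.051, -0.705]
force: [0.5, 0.3, -0.3]
opening: 0.085
```

```bash
python3 plan.py .4627 .1566 .068 -171.56; python3 snap.py side sd2; python3 -c "
from h import *
s,d=load('sd2');cv2.imwrite('pics/sd2c.png',cv2.resize(d['image'][130:340,180:460,::-1],(800,600)))"
```

```text
pos [0.4629 0.1552 0.1294] zyaw -171.69 tilt [ 3.e-04  3.e-04 -1.e+00] t 4.7 F [ 0.5   0.33 -0.25] j [-0.43  0.75  0.07  1.92 -0.1   0.48 -1.72]
shift [61.4 -1.4  0. ] turn [-0.0022 -0.0003  0.0002]
4.7 [-0.425  0.748  0.065  1.918 -0.097  0.478 -1.718] [0.4629 0.1552 0.1294] [ 0.0512  0.7054  0.0513 -0.7051] [ 0.5   0.33 -0.25] 0.37653013055900797
```

View pics/sd2c.png

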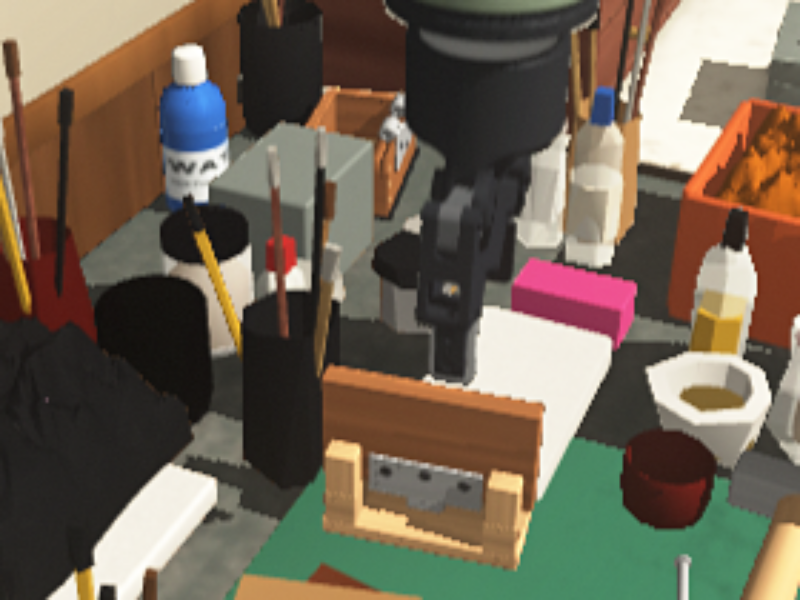

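{"op": "step_arm", "data": {"targets": [[[15,-1,0],[-0.002,0,0],-1],[[30,-1,0],[-0.002,0,0],-1],[[46,-1,0],[-0.002,0,0],-1],[[56,-1,0],[-0.002,0,0],-1],[[61,-1,0],[-0.002,0,0],-1]]}}

```text
time_s: 5.25
ee_pos: [0.4627, 0.1557, 0.0672]
orientation: [-0.052, -0.705, -0.052, 0.706]
force: [0.3, -0.4, 1.0]
opening: 0.0854
```

```bash
python3 plan.py .4627 .1566 .068 -171.56
```

```text
pos [0.4627 0.1557 0.0672] zyaw -171.62 tilt [-9.e-04 -2.e-04 -1.e+00] t 5.25 F [ 0.28 -0.41  0.96] j [-0.41  0.87  0.04  1.96 -0.1   0.32 -1.71]
shift [-0.8 -0.9 -0.2] turn [-0.0011  0.0009 -0.0001]
```

{"op": "step_arm", "data": {"targets": [[[-1,-1,0],[-0.001,0.001,0],0],[[-1,-1,0],[-0.001,0.001,0],0.4],[[-1,-1,0],[-0.001,0.001,0],0.6],[[-1,-1,0],[-0.001,0.001,0],0.7],[[-1,-1,0],[-0.001,0.001,0],1]], "squeeze": 60}}

```text
time_s: 5.75
ee_pos: [0.4626, 0.1568, 0.0684]
orientation: [0.052, 0.705, 0.052, -0.705]
force: [-4.0, 1.6, 22.5]
opening: 0.0132
```

{"op": "step_arm", "data": {"targets": [[[0,0,0],[0,0,0],1],[[0,0,0],[0,0,0],1],[[0,0,0],[0,0,0],1]]}}

```text
time_s: 6.05
ee_pos: [0.4626, 0.1568, 0.0685]
orientation: [0.052, 0.705, 0.052, -0.705]
force: [-1.0, -0.1, 2.5]
opening: 0.0131
```

```bash
python3 plan.py .4627 .1566 .12 -171.56
```

```text
pos [0.4626 0.1568 0.0685] zyaw -171.56 tilt [ 5.e-04  2.e-04 -1.e+00] t 6.05 F [-1.03 -0.06  2.47] j [-0.42  0.86  0.04  1.96 -0.11  0.32 -1.71]
shift [-51.5   0.2  -0.1] turn [ 0.     -0.0005  0.0001]
```

{"op": "step_arm", "data": {"targets": [[[-8,0,0],[0,0,0],1],[[-18,0,0],[0,0,0],1],[[-30,0,0],[0,0,0],1],[[-45,0,0],[0,0,0],1],[[-60,0,0],[0,0,0],1]]}}

```text
time_s: 6.55
ee_pos: [0.4625, 0.1567, 0.1298]
orientation: [0.052, 0.705, 0.052, -0.705]
force: [0.0, 0.1, -2.2]
opening: 0.0131
```

{"op": "step_arm", "data": {"targets": [[[-20,0,0],[0,0,0],1],[[-45,0,0],[0,0,0],1],[[-75,0,0],[0,0,0],1],[[-105,0,0],[0,0,0],1],[[-120,0,0],[0,0,0],1]]}}

```text
time_s: 7.05
ee_pos: [0.4627, 0.1567, 0.2529]
orientation: [0.052, 0.706, 0.052, -0.704]
force: [-0.1, 0.6, -3.4]
opening: 0.0133
```

```bash
python3 snap.py side sd3; python3 snap.py wrist w4; python3 -c "
from h import *
s,d=load('sd3');cv2.imwrite('pics/sd3c.png',cv2.resize(d['image'][130:340,180:460,::-1],(800,600)))
"
```

```text
7.05 [-0.453  0.553  0.105  1.762 -0.075  0.827 -1.737] [0.4627 0.1567 0.2529] [ 0.0516  0.7064  0.0524 -0.704 ] [-0.12  0.59 -3.4 ] 0.40153611432918673
7.1 [-0.453  0.551  0.105  1.761 -0.075  0.828 -1.737] [0.4631 0.1569 0.254 ] [ 0.0514  0.707   0.0526 -0.7034] [-0.51 -0.67  0.82] 0.10380014055113276
```

View pics/sd3c.png

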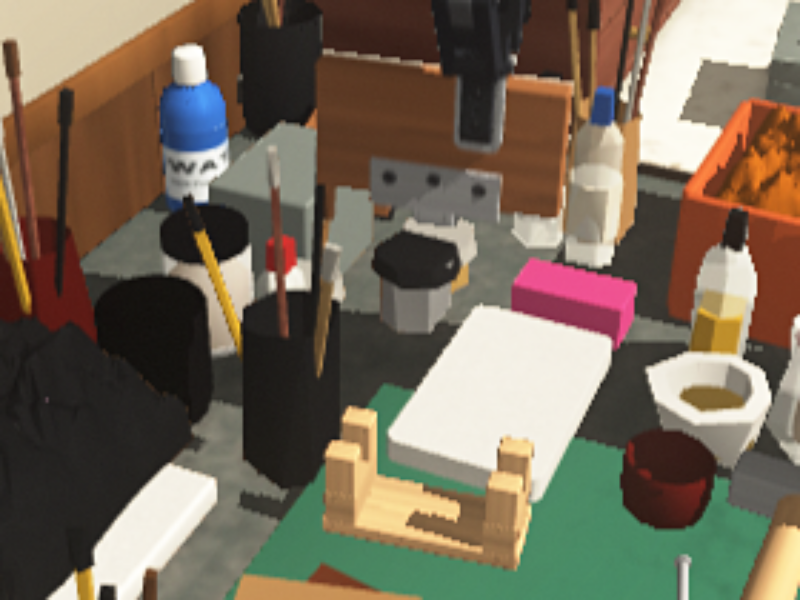

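View pics/w4.png

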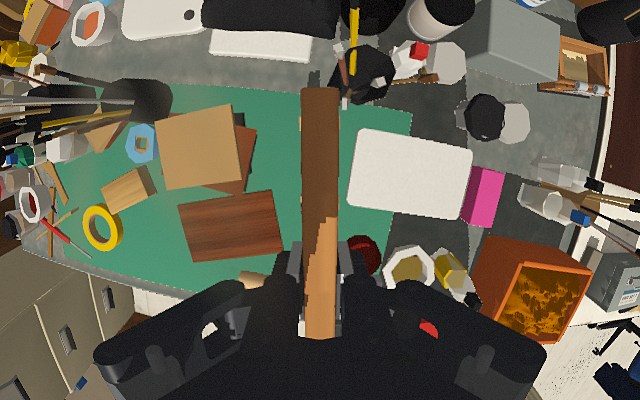

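```bash
cat > lid.py <<'E'
import sys
from h import *
s,d=load(sys.argv[1]);P=cloud(d,s);Q=(P-s["ee_pos"])@q2R(s["orientation"])
m=((Q[...,0]>-.045)&(Q[...,0]<-.02)&(np.abs(Q[...,1])<.014)&(Q[...,2]<-.02)&(Q[...,2]>-.1)).astype(np.uint8)
n,l,st,_=cv2.connectedComponentsWithStats(m);k=1+np.argmax(st[1:,4]);X=Q[l==k]
print(len(X),X.mean(0)*1000,np.percentile(X,[1,99],axis=0)*1000)
p=np.polyfit(X[:,2],X[:,0],1);print("x_tool at z=0,slope deg",p[1]*1000,np.degrees(p[0]))
p=np.polyfit(X[:,2],X[:,1],1);print("y at 0, yaw slope",p[1]*1000,np.degrees(p[0]))
p=np.polyfit(X[:,1],X[:,0],1);print("roll",np.degrees(p[0]))
E
python3 lid.py w4
cat > lidside.py <<'E'
import sys
from h import *
# lid front face plane from fixed camera, in tool frame
s,d=load(sys.argv[1]);P=cloud(d);Q=(P-s["ee_pos"])@q2R(s["orientation"])
m=(Q[...,0]>-.03)&(Q[...,0]<.012)&(np.abs(Q[...,1])<.015)&(Q[...,2]<-.015)&(Q[...,2]>-.09)
X=Q[m];A=np.c_[X[:,0],X[:,2],np.ones(len(X))]
for _ in range(3):
    p=np.linalg.lstsq(A,X[:,1],rcond=None)[0];r=X[:,1]-A@p;k=np.abs(r)<.003;X=X[k];A=A[k]
print(len(X),"face y:",p[2]*1000,"lean deg (dy/dx)",np.degrees(p[0]),"yaw dy/dz",np.degrees(p[1]),r.std()*1000)
m=(np.abs(Q[...,1])<.02)&(Q[...,2]<.06)&(Q[...,2]>-.11)&(Q[...,0]>-.05)&(Q[...,0]<.06)
X=Q[m];print(np.percentile(X,[1,99],axis=0)*1000)
vv,uu=np.nonzero(m);print(uu.min(),uu.max(),vv.min(),vv.max())
# knuckle: below bottom edge
k=m&(Q[...,0]>.0365);X=Q[k];print("knuckle",len(X),X.mean(0)*1000,np.percentile(X,[2,98],axis=0)*1000)
E
python3 lidside.py sd3
```

```text
5853 [-31.31900492   1.0762407  -51.22952308] [[-32.75335038  -5.68830198 -79.24991998]
 [-29.67686508   7.84702066 -20.71513064]]
x_tool at z=0,slope deg -31.35257242304685 -0.037542346649424754
y at 0, yaw slope 1.1113695350751978 0.03928855725905387
roll 0.3139406381987054
1314 face y: -7.012166414010351 lean deg (dy/dx) -0.18060856047663496 yaw dy/dz -0.07759204608026325 0.9130811039141927
[[ -37.92123517  -19.49511259 -107.32658872]
 [  44.13004276    9.65109315   38.97601029]]
274 380 139 208
knuckle 159 [ 41.91592558  -4.48136123 -39.96147172] [[  36.64032338  -10.77085982 -109.78305433]
 [  55.64567354   12.48659204    7.82568177]]
```

{"op": "step_arm", "data": {"targets": [[[-20,0,0],[0,0,0],1],[[-40,0,0],[0,0,0],1],[[-50,0,0],[0,0,0],1]]}}

```text
time_s: 7.45
ee_pos: [0.4626, 0.1567, 0.3028]
orientation: [0.051, 0.707, 0.052, -0.704]
force: [0.1, -0.5, -3.0]
opening: 0.0133
```

```bash
python3 plan.py .6706 -.2274 .30 -77.35
```

```text
pos [0.4626 0.1567 0.3028] zyaw -171.57 tilt [ 0.0042  0.0018 -1.    ] t 7.45 F [ 0.14 -0.51 -3.03] j [-0.46  0.49  0.12  1.67 -0.07  0.98 -1.75]
shift [   3.   410.4 -149.4] turn [-1.6444 -0.0043 -0.0028]
```

{"op": "step_arm", "data": {"targets": [[[0,25,-10],[-0.1,0,0],1],[[0,60,-22],[-0.24,0,0],1],[[0,98,-36],[-0.38,0,0],1],[[0,136,-50],[-0.52,0,0],1],[[0,174,-63],[-0.66,0,0],1]]}}

```text
time_s: 7.95
ee_pos: [0.5506, -0.0078, 0.302]
orientation: [0.279, 0.651, 0.28, -0.648]
force: [1.5, 0.7, -1.7]
opening: 0.013
```

```bash
python3 plan.py .6706 -.2274 .30 -77.35
```

```text
pos [ 0.5506 -0.0078  0.302 ] zyaw -133.42 tilt [ 0.003  0.002 -1.   ] t 7.95 F [ 1.48  0.69 -1.67] j [ 0.    0.59 -0.09  1.45  0.05  1.09 -0.85]
shift [  1.9 238.1  77.1] turn [-0.9786 -0.0028 -0.0024]
```

{"op": "step_arm", "data": {"targets": [[[0,38,12],[-0.14,0,0],1],[[0,76,24],[-0.28,0,0],1],[[0,114,36],[-0.42,0,0],1],[[0,150,48],[-0.56,0,0],1],[[0,184,60],[-0.7,-0.002,-0.002],1]]}}

```text
time_s: 8.45
ee_pos: [0.6432, -0.1796, 0.3009]
orientation: [0.486, 0.513, 0.487, -0.513]
force: [1.0, 1.2, -1.7]
opening: 0.013
```

```bash
python3 plan.py .6706 -.2274 .27 -77.35
```

```text
pos [ 0.6432 -0.1796  0.3009] zyaw -93.02 tilt [-8.0e-04  1.5e-03 -1.0e+00] t 8.45 F [ 0.98  1.19 -1.73] j [ 0.32  0.83 -0.28  0.93  0.21  1.4   0.04]
shift [30.8 29.9 46.3] turn [-0.2735 -0.0016  0.0007]
```

{"op": "step_arm", "data": {"targets": [[[8,12,18],[-0.1,0,0],1],[[18,23,35],[-0.2,0,0],1],[[28,29,45],[-0.27,-0.002,0.001],1],[[31,30,46],[-0.274,-0.002,0.001],1],[[31,30,46],[-0.274,-0.002,0.001],1]]}}

```text
time_s: 8.95
ee_pos: [0.6704, -0.2266, 0.2688]
orientation: [0.551, 0.442, 0.552, -0.442]
force: [0.7, 0.9, -1.9]
opening: 0.013
```

```bash
python3 plan.py .6706 -.2274 .16 -77.35; python3 snap.py wrist w5;python3 lid.py w5; python3 snap.py scene sc5;  python3 -c "
from h import *
s,d=load('sc5');cv2.imwrite('pics/sc5c.png',cv2.resize(d['image'][80:200,230:390,::-1],(800,600)))
"
```

```text
pos [ 0.6704 -0.2266  0.2688] zyaw -77.41 tilt [-1.3e-03  6.0e-04 -1.0e+00] t 8.95 F [ 0.67  0.92 -1.93] j [ 0.38  0.95 -0.33  0.77  0.27  1.45  0.36]
shift [108.8   0.2   0.9] turn [-0.0011 -0.0008  0.0011]
8.95 [ 0.376  0.947 -0.333  0.773  0.27   1.455  0.364] [ 0.6704 -0.2266  0.2688] [ 0.5513  0.4421  0.5523 -0.4423] [ 0.67  0.92 -1.93] 0.028768758955344656
5820 [-31.232376    -0.63809736 -50.93958789] [[-32.72882466  -7.41063559 -78.80514452]
 [-29.64527096   6.12424422 -20.72514715]]
x_tool at z=0,slope deg -31.27443414367732 -0.04730611400733393
y at 0, yaw slope -0.557419029874842 0.09074529507417724
roll 0.27806419763201534
9.0 [ 0.375  0.945 -0.333  0.772  0.27   1.455  0.364] [ 0.6705 -0.2263  0.2697] [ 0.5518  0.4421  0.5519 -0.4421] [-0.17 -0.21 -2.77] 0.019089993850021438
```

View pics/w5.png

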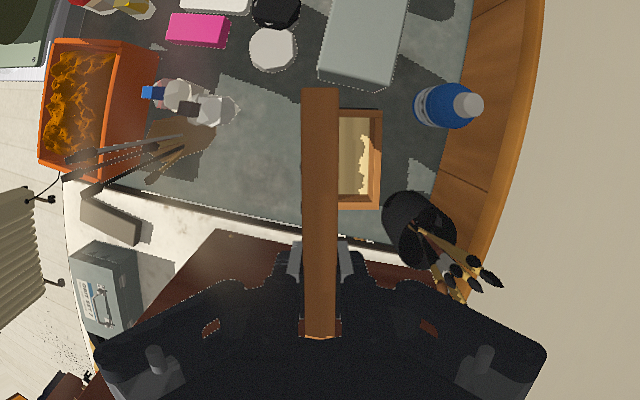

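View pics/sc5c.png

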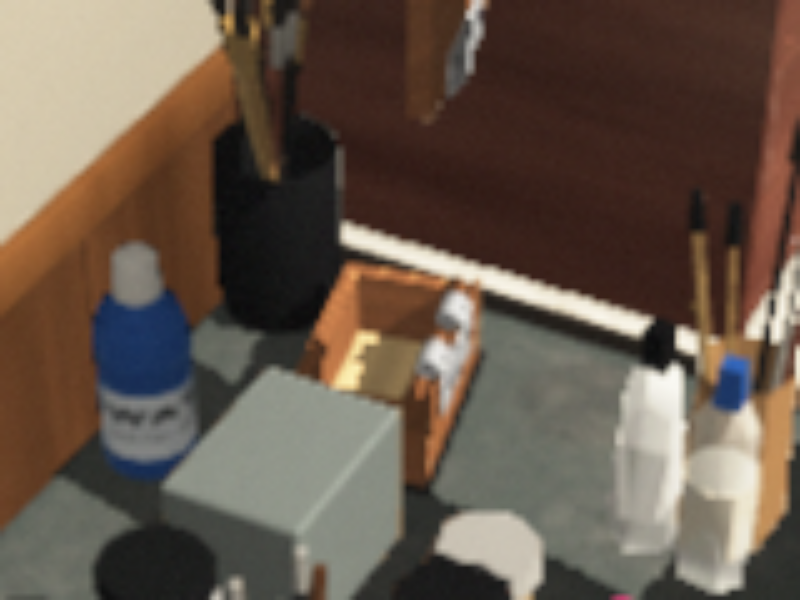

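{"op": "step_arm", "data": {"targets": [[[20,0,0],[0,0,0],1],[[45,0,1],[0,0,0],1],[[75,0,1],[-0.001,0,0],1],[[95,1,1],[-0.001,-0.001,0.001],1],[[104,1,1],[-0.001,-0.001,0.001],1]]}}

```text
time_s: 9.55
ee_pos: [0.6715, -0.2262, 0.1652]
orientation: [0.552, 0.442, 0.552, -0.442]
force: [0.1, 0.7, -2.7]
opening: 0.0135
```

{"op": "step_arm", "data": {"targets": [[[0,0,0],[0,0,0],1]]}}

```text
time_s: 9.65
ee_pos: [0.6713, -0.2259, 0.1652]
orientation: [0.552, 0.442, 0.552, -0.442]
force: [0.4, 0.4, -3.3]
opening: 0.0132
```

```bash
python3 plan.py .6711 -.2273 .115 -77.35; python3 snap.py wrist w6;python3 lid.py w6; python3 snap.py scene sc6; python3 snap.py side sd6; python3 -c "
from h import *
s,d=load('sc6');cv2.imwrite('pics/sc6c.png',cv2.resize(d['image'][105:180,275:375,::-1],(800,600),interpolation=cv2.INTER_CUBIC))
s,d=load('sd6');cv2.imwrite('pics/sd6c.png',cv2.resize(d['image'][125:215,270:390,::-1],(800,600),interpolation=cv2.INTER_CUBIC))
"
```

```text
pos [ 0.6713 -0.2259  0.1652] zyaw -77.35 tilt [-1.e-04 -3.e-04 -1.e+00] t 9.65 F [ 0.36  0.36 -3.28] j [ 0.39  1.02 -0.33  0.96  0.3   1.2   0.32]
shift [50.2 -0.5  1.3] turn [-0.0001  0.0003  0.0001]
9.65 [ 0.389  1.02  -0.326  0.962  0.298  1.199  0.323] [ 0.6713 -0.2259  0.1652] [ 0.5521  0.4418  0.552  -0.442 ] [ 0.36  0.36 -3.28] 0.01804034106082867
5825 [-31.22975351  -0.65254136 -50.9340822 ] [[-32.75537829  -7.42130987 -78.80929266]
 [-29.61959109   6.12070446 -20.61633782]]
x_tool at z=0,slope deg -31.271111057348588 -0.04652312439419968
y at 0, yaw slope -0.5917111855773831 0.06842789722241661
roll 0.020415996639037412
9.7 [ 0.389  1.019 -0.326  0.962  0.298  1.2    0.323] [ 0.6716 -0.2258  0.1659] [ 0.5524  0.4419  0.5517 -0.4418] [-0.28  0.04 -2.74] 0.018592196136753027
9.75 [ 0.389  1.019 -0.327  0.961  0.298  1.2    0.324] [ 0.6719 -0.226   0.1665] [ 0.5527  0.4421  0.5514 -0.4417] [ 0.38  0.57 -2.32] 0.0071976365667759685
```

View pics/sc6c.png

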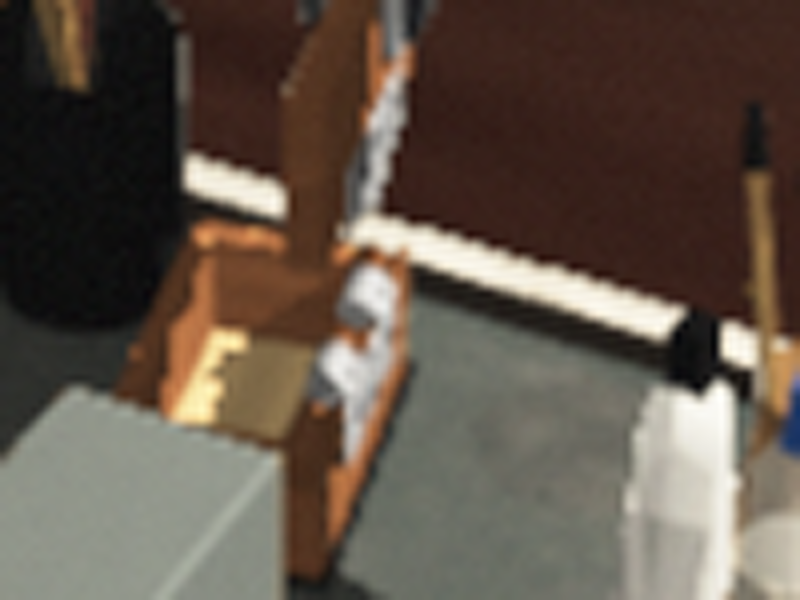

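View pics/sd6c.png

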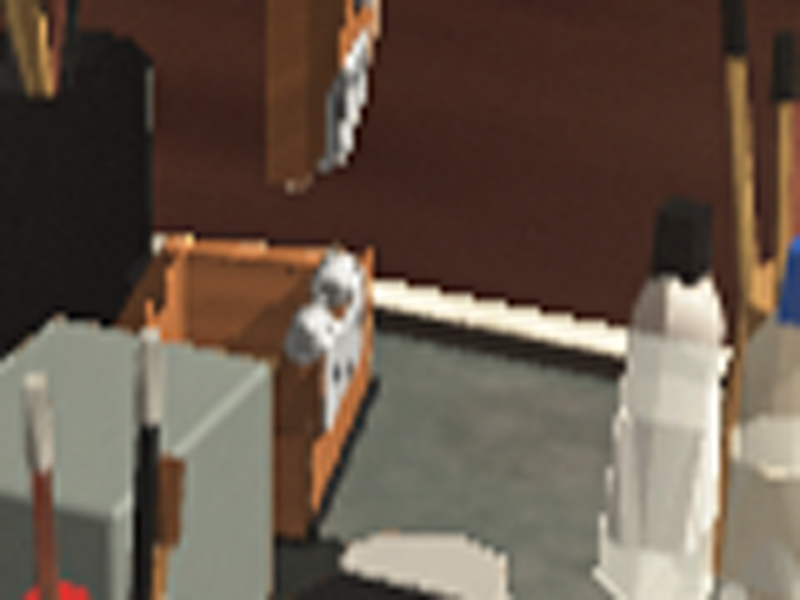

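Run:
```python
from h import *
yaw=np.radians(12.65);a=np.array([-np.sin(yaw),np.cos(yaw),0]);ex=np.array([np.cos(yaw),np.sin(yaw),0]);H=np.array([.6668,-.2080,.06])
for n in("sc6","sd6"):
    s,d=load(n);P=cloud(d);D=P-H;u=D@a;w=D@ex;z=P[...,2]
    for nm,zl,zh in(("lid",.122,.185),("box",.008,.05)):
        m=(np.abs(u-.06)<.006)&(np.abs(w)<.0125)&(z>zl)&(z<zh)
        print(n,nm,m.sum(),"u med",np.median(u[m])*1000,"w",np.percentile(w[m],[2,98])*1000,"z",np.percentile(z[m],[2,98]))
        if m.sum()>10:
            # row wise edges
            vv,uu=np.nonzero(m)
            for v in np.unique(vv)[::3]:
                k=vv==v; ws=w[v,uu[k]]*1000; print("   ",v,uu[k].min(),uu[k].max(),ws.min().round(1),ws.max().round(1),(u[v,uu[k]].mean()*1000).round(1),z[v,uu[k]].mean().round(3))
    TCP=s["ee_pos"];print("lid ctr expected off: u",((TCP-H)@a*1000+19.6).round(2),"w",((TCP-H)@ex*1000).round(2))
```

```text
sc6 lid 106 u med 61.222600241203295 w [-5.16402417  8.04422645] z [0.13187651 0.18365469]
    121 310 315 -4.2 8.0 59.8 0.183
    124 310 315 -5.2 7.2 62.0 0.176
    127 311 315 -4.8 5.2 61.9 0.167
    130 310 315 -5.1 8.0 62.2 0.158
    133 310 315 -5.0 6.9 61.1 0.148
    136 310 315 -5.6 7.8 61.2 0.139
    139 314 314 -3.3 -3.3 63.0 0.132
sc6 box 67 u med 60.51508713379392 w [-5.23704253  7.86771404] z [0.00875203 0.04898449]
    162 312 312 3.3 3.3 56.0 0.049
    165 310 315 -4.8 8.1 59.7 0.042
    168 310 315 -4.9 7.2 60.1 0.032
    171 310 314 -4.5 7.7 61.4 0.023
    174 310 314 -3.8 7.2 61.0 0.012
lid ctr expected off: u 1.15 w 0.78
sd6 lid 161 u med 61.162288717745845 w [-5.83350971  7.30534673] z [0.13384653 0.18418162]
    129 310 314 -1.1 7.1 61.3 0.185
    132 310 316 -5.5 6.9 61.7 0.178
    135 310 316 -5.4 7.2 61.4 0.172
    138 310 316 -5.6 6.5 61.6 0.165
    141 310 316 -5.2 7.4 61.2 0.158
    144 310 316 -5.8 6.6 61.9 0.152
    147 310 316 -5.7 6.9 60.3 0.144
    150 311 316 -5.6 4.8 60.4 0.137
sd6 box 86 u med 60.24056655956241 w [-5.96522507  4.60008999] z [0.00893405 0.04770252]
    186 316 316 -5.8 -5.8 54.4 0.048
    189 311 316 -5.8 4.6 59.6 0.043
    192 311 315 -5.3 3.9 61.0 0.036
    195 311 315 -4.7 4.3 60.3 0.028
    198 311 315 -5.1 3.7 60.9 0.02
    201 311 316 -6.2 4.8 58.3 0.011
lid ctr expected off: u 0.94 w 0.99
```

```bash
python3 plan.py .6711 -.2273 .122 -77.35
```

```text
pos [ 0.6719 -0.2261  0.1666] zyaw -77.34 tilt [ 2.1e-03 -8.0e-04 -1.0e+00] t 9.8 F [ 0.67  0.03 -2.15] j [ 0.39  1.02 -0.33  0.96  0.3   1.2   0.32]
shift [44.6 -1.2  0.9] turn [ 0.0001  0.0012 -0.0019]
```

{"op": "step_arm", "data": {"targets": [[[8,-1,1],[0,0.001,-0.002],1],[[18,-1,1],[0,0.001,-0.002],1],[[29,-1,1],[0,0.001,-0.002],1],[[38,-1,1],[0,0.001,-0.002],1],[[43,-1,1],[0,0.001,-0.002],1]]}}

```text
time_s: 10.3
ee_pos: [0.6709, -0.2273, 0.1222]
orientation: [0.552, 0.442, 0.552, -0.442]
force: [-0.2, -0.3, -2.7]
opening: 0.0132
```

{"op": "step_arm", "data": {"targets": [[[0,0,0],[0,0,0],1]]}}

```text
time_s: 10.4
ee_pos: [0.6707, -0.2272, 0.1214]
orientation: [0.551, 0.441, 0.553, -0.442]
force: [0.2, 0.8, -3.5]
opening: 0.013
```

```bash
python3 plan.py .6711 -.2273 .1037 -77.35
```

```text
pos [ 0.6707 -0.2272  0.1214] zyaw -77.34 tilt [-2.3e-03  4.0e-04 -1.0e+00] t 10.4 F [ 0.2   0.77 -3.53] j [ 0.39  1.07 -0.32  1.01  0.31  1.11  0.31]
shift [17.7  0.4  0.2] turn [ 0.0002 -0.0009  0.0022]
```

{"op": "step_arm", "data": {"targets": [[[1.5,0,0],[0,-0.001,0.002],1],[[3,0,0],[0,-0.001,0.002],1],[[4.5,0,0],[0,-0.001,0.002],1],[[6,0,0],[0,-0.001,0.002],1]]}}

```text
time_s: 10.8
ee_pos: [0.6708, -0.2272, 0.1155]
orientation: [0.552, 0.442, 0.552, -0.442]
force: [-0.3, -0.6, -2.3]
opening: 0.0132
```

{"op": "step_arm", "data": {"targets": [[[1,0,0],[0,0,0],1],[[2,0,0],[0,0,0],1],[[3,0,0],[0,0,0],1],[[4,0,0],[0,0,0],1]]}}

```text
time_s: 11.2
ee_pos: [0.6707, -0.2272, 0.1114]
orientation: [0.552, 0.442, 0.552, -0.442]
force: [0.4, 0.9, -2.9]
opening: 0.0132
```

```bash
python3 plan.py .6711 -.2273 .1037 -77.35
```

```text
pos [ 0.6707 -0.2272  0.1114] zyaw -77.34 tilt [ 2.e-04 -2.e-04 -1.e+00] t 11.2 F [ 0.39  0.86 -2.93] j [ 0.39  1.08 -0.32  1.02  0.32  1.09  0.31]
shift [7.7 0.3 0.2] turn [ 0.0002  0.0002 -0.0001]
```

{"op": "step_arm", "data": {"targets": [[[1,0,0],[0,0,0],1],[[2,0,0],[0,0,0],1],[[3,0,0],[0,0,0],1],[[4,0,0],[0,0,0],1]]}}

```text
time_s: 11.6
ee_pos: [0.6708, -0.2271, 0.1073]
orientation: [0.552, 0.442, 0.552, -0.442]
force: [-0.7, 0.3, -3.0]
opening: 0.0133
```

{"op": "step_arm", "data": {"targets": [[[0.7,0,0],[0,0,0],1],[[1.4,0,0],[0,0,0],1]]}}

```text
time_s: 11.8
ee_pos: [0.6708, -0.2272, 0.1059]
orientation: [0.552, 0.442, 0.552, -0.442]
force: [0.0, 0.2, -2.4]
opening: 0.0131
```

```bash
python3 plan.py .6711 -.2273 .1037 -77.35
```

```text
pos [ 0.6708 -0.2272  0.1059] zyaw -77.34 tilt [ 3.e-04 -2.e-04 -1.e+00] t 11.8 F [ 0.01  0.24 -2.41] j [ 0.39  1.08 -0.32  1.03  0.32  1.08  0.31]
shift [2.2 0.3 0.2] turn [ 0.0002  0.0003 -0.0002]
```

{"op": "step_arm", "data": {"targets": [[[0.5,0,0],[0,0,0],1],[[1,0,0],[0,0,0],1]]}}

```text
time_s: 12.0
ee_pos: [0.6711, -0.2272, 0.1052]
orientation: [0.552, 0.442, 0.552, -0.442]
force: [1.5, 0.4, 3.9]
opening: 0.0133
```

{"op": "step_arm", "data": {"targets": [[[0.4,0,0],[0,0,0],1],[[0.8,0,0],[0,0,0],1]]}}

```text
time_s: 12.2
ee_pos: [0.6714, -0.2272, 0.1048]
orientation: [0.553, 0.442, 0.551, -0.441]
force: [1.1, 0.9, 5.1]
opening: 0.0134
```

```bash
python3 plan.py .6717 -.2271 .1037 -77.35;python3 -c "
from rig import *;print(observe()['ft_torque'])"
```

```text
pos [ 0.6714 -0.2272  0.1048] zyaw -77.35 tilt [ 2.1e-03 -4.0e-04 -1.0e+00] t 12.2 F [1.09 0.9  5.06] j [ 0.39  1.08 -0.32  1.03  0.32  1.07  0.31]
shift [ 1.1  0.3 -0. ] turn [ 0.0001  0.0008 -0.002 ]
[ 0.17244993 -0.3712113   0.00202539]
```

{"op": "step_arm", "data": {"targets": [[[0.3,0.3,0],[0,0.001,-0.001],1],[[0.8,0.6,0],[0,0.001,-0.001],1]]}}

```text
time_s: 12.4
ee_pos: [0.6722, -0.2271, 0.1041]
orientation: [0.552, 0.442, 0.552, -0.442]
force: [0.2, -0.1, 6.2]
opening: 0.013
```

```bash
python3 plan.py .6717 -.2271 .1037 -77.35;python3 -c "
from rig import *;print(observe()['ft_torque'])"
```

```text
pos [ 0.6722 -0.2271  0.1041] zyaw -77.35 tilt [ 1.3e-03  3.0e-04 -1.0e+00] t 12.4 F [ 0.2  -0.07  6.15] j [ 0.39  1.09 -0.32  1.02  0.32  1.08  0.31]
shift [ 0.4 -0.4 -0.1] turn [ 0.      0.     -0.0013]
[-0.00687512  0.03149604  0.05944379]
```

{"op": "step_arm", "data": {"targets": [[[0.4,0,0],[0,0,-0.001],1],[[0.8,0,0],[0,0,-0.001],1]]}}

```text
time_s: 12.6
ee_pos: [0.6723, -0.2272, 0.1039]
orientation: [0.552, 0.442, 0.552, -0.442]
force: [-2.3, -0.0, 13.6]
opening: 0.0132
```

{"op": "step_arm", "data": {"targets": [[[0.5,0,0],[0,0,0],1],[[0.5,0,0],[0,0,0],1]]}}

```text
time_s: 12.8
ee_pos: [0.6723, -0.2272, 0.104]
orientation: [0.552, 0.442, 0.552, -0.442]
force: [-2.2, 0.2, 10.0]
opening: 0.013
```

```bash
python3 plan.py .6717 -.2271 .1037 -77.35;python3 -c "
from rig import *;print(observe()['ft_torque'])"
```

```text
pos [ 0.6723 -0.2272  0.104 ] zyaw -77.36 tilt [ 9.e-04 -2.e-04 -1.e+00] t 12.8 F [-2.18  0.18  9.98] j [ 0.39  1.09 -0.32  1.02  0.32  1.08  0.31]
shift [ 0.3 -0.6 -0.2] turn [-0.0002  0.0004 -0.0008]
[0.44020846 0.70507932 0.02144859]
```

{"op": "step_arm", "data": {"targets": [[[0.2,-0.4,0],[0,0,-0.001],1],[[0.2,-0.4,0],[0,0,-0.001],1],[[0.2,-0.4,0],[0,0,-0.001],1]]}}

```text
time_s: 13.1
ee_pos: [0.6722, -0.2271, 0.1041]
orientation: [0.552, 0.442, 0.552, -0.442]
force: [0.6, 1.7, 5.8]
opening: 0.0135
```

```bash
python3 plan.py .6717 -.2271 .1037 -77.35; python3 snap.py wrist w7;python3 lid.py w7; python3 snap.py scene sc7; python3 snap.py side sd7; python3 plan.py .6717 -.2271 .1037 -77.35; python3 -c "
from h import *
from rig import observe
print(observe()['ft_torque'])
s,d=load('sc7');cv2.imwrite('pics/sc7c.png',cv2.resize(d['image'][105:180,275:375,::-1],(800,600),interpolation=cv2.INTER_CUBIC))
s,d=load('sd7');cv2.imwrite('pics/sd7c.png',cv2.resize(d['image'][125:215,270:390,::-1],(800,600),interpolation=cv2.INTER_CUBIC))
"
```

```text
pos [ 0.6722 -0.2271  0.1041] zyaw -77.36 tilt [ 5.e-04 -2.e-04 -1.e+00] t 13.1 F [0.61 1.69 5.75] j [ 0.39  1.09 -0.32  1.02  0.32  1.08  0.31]
shift [ 0.4 -0.4 -0.1] turn [-0.0002  0.0003 -0.0004]
13.1 [ 0.391  1.086 -0.317  1.02   0.318  1.079  0.306] [ 0.6722 -0.2271  0.1041] [ 0.5522  0.442   0.5518 -0.4419] [0.61 1.69 5.75] 0.002366317399253617
5836 [-31.42540015  -0.65275542 -50.98625746] [[-32.88869734  -7.43015481 -78.77355818]
 [-29.82622915   6.10909441 -20.68358315]]
x_tool at z=0,slope deg -31.323474209472117 0.11453922581916523
y at 0, yaw slope -0.5600078543819378 0.10422503156991829
roll 0.04638299861498559
13.15 [ 0.391  1.086 -0.317  1.02   0.318  1.079  0.306] [ 0.6721 -0.2272  0.104 ] [ 0.5522  0.4419  0.5518 -0.4419] [0.1  1.18 6.67] 0.0016017870734752748
13.2 [ 0.391  1.086 -0.317  1.02   0.318  1.079  0.306] [ 0.6722 -0.2271  0.1041] [ 0.5522  0.4419  0.5518 -0.4419] [1.27 0.96 6.54] 0.0016093555906568325
pos [ 0.6722 -0.2272  0.1041] zyaw -77.36 tilt [ 5.e-04 -3.e-04 -1.e+00] t 13.25 F [-0.26  1.07  6.84] j [ 0.39  1.09 -0.32  1.02  0.32  1.08  0.31]
shift [ 0.4 -0.4 -0.2] turn [-0.0002  0.0004 -0.0004]
[ 0.41989933 -0.10339345 -0.02866219]
```

View pics/sc7c.png

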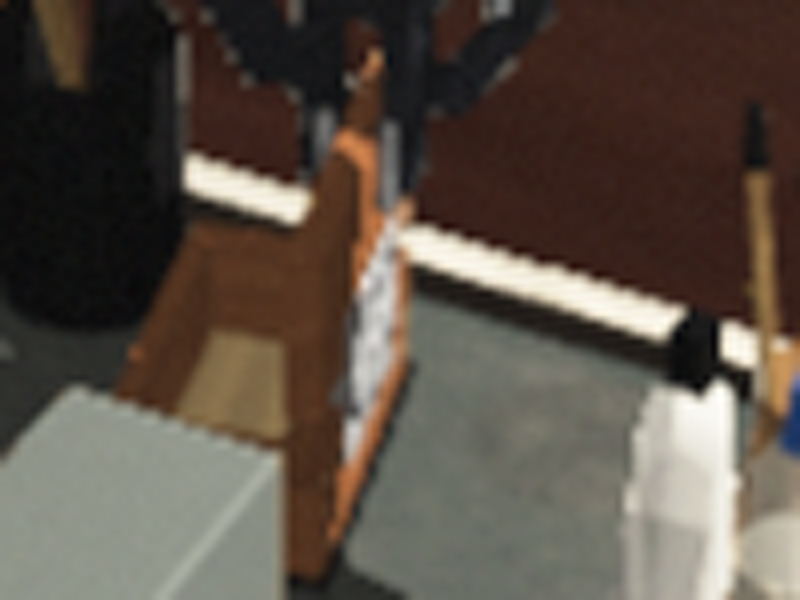

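View pics/sd7c.png

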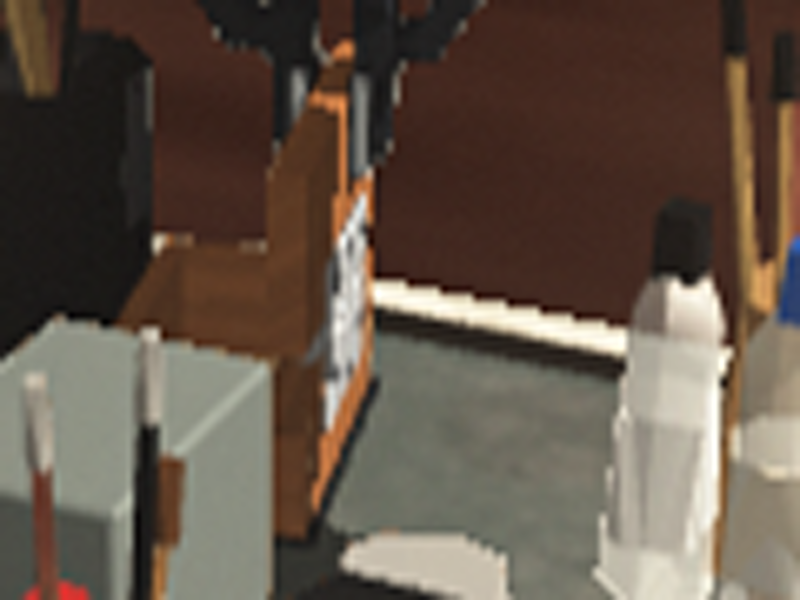

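Run:
```python
from h import *
s,a=load("scene0");s,b=load("sc7")
A=a["image"].astype(int);B=b["image"].astype(int)
for n,(u0,v0,u1,v1) in dict(bottle=(246,125,272,176),jarL=(248,184,276,200),jar2=(308,182,340,218),cup=(366,256,394,286)).items():
    print(n,np.abs(A[v0:v1,u0:u1]-B[v0:v1,u0:u1]).mean().round(2))
from rig import *
o=observe();print(o["time_s"],o["force"],o["ee_pos"]);print(job_done())
```

```text
bottle 26.66
jarL 1.52
jar2 13.5
cup 4.36
13.25 [-0.26442222  1.06784562  6.84362357] [ 0.67216934 -0.22716303  0.10409063]
the job is handed in; nothing more can be done
None
```

Run:
```python
from h import *
for n in("scene0","sc5","sc7"):
    s,d=load(n);P=cloud(d)
    for nm,(u0,v0,u1,v1) in dict(bottle=(246,125,272,176),jar2=(308,182,340,218),cup=(366,256,394,286)).items():
        Q=P[v0:v1,u0:u1].reshape(-1,3);z=Q[:,2];k=(z>np.nanmax(z)-.02);print(n,nm,np.nanmedian(Q[k],0).round(4))
a=load("scene0")[1]["image"][110:230,230:400,::-1];b=load("sc7")[1]["image"][110:230,230:400,::-1]
cv2.imwrite("pics/cmp.png",cv2.resize(np.hstack([a,b]),(800,282)))
```

```text
scene0 bottle [ 0.7922 -0.1001  0.1297]
scene0 jar2 [ 0.5731 -0.0317  0.0515]
scene0 cup [0.3624 0.0763 0.0349]
sc5 bottle [ 0.7928 -0.1006  0.1288]
sc5 jar2 [ 0.5741 -0.0357  0.0508]
sc5 cup [0.3619 0.0773 0.0353]
sc7 bottle [ 0.7934 -0.1009  0.1295]
sc7 jar2 [ 0.5746 -0.037   0.05  ]
sc7 cup [0.3617 0.0762 0.0353]
```

View pics/cmp.png

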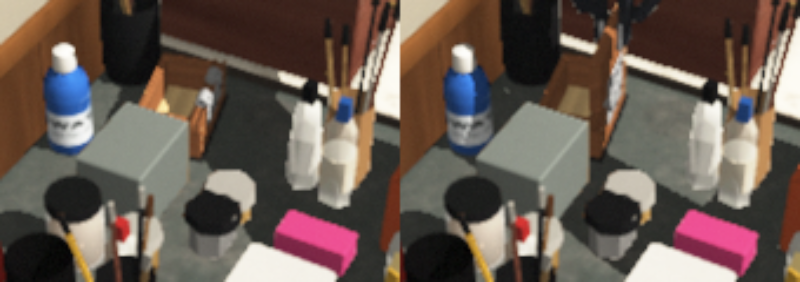

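I handed the job in at 13.25 s with the lid hung on the box and still held upright, pressed down with about 7–9 N. No verdict is reported.

I gripped the lid by its top edge, about 20 mm off centre to keep the hand clear of the brush pot. I lifted it out of the stand, turned it so its leaf is on the box's leaf side, and lowered it in small steps between the two box knuckles.

**What the last checks showed:**
- **Seating:** the knuckle entered the gap without contact. It touched the groove 1–2 mm above the bottom; I shifted the lid about 1 mm and it went down. The final height puts the knuckle axis at about 60.3 mm, against 60 mm given and 60.6 mm measured on the box.
- **Hold:** tilt is about 0.05°. A 0.4 mm sideways nudge did not move the lid, and side forces were about 1 N, so it is lying in the groove. The highest reading seen was 22.5 N, briefly, while gripping the lid; while seating it peaked at about 14 N.
- **Bystanders:** the blue bottle, the jar behind the box and the red cup are where they were, within about 1 mm where I measured the bottle and cup. The large picture difference at the bottle is the arm's shadow.

**What disagreed or was not seen:**
- The wrist camera put the lid at +1.1 mm across the jaws just after the lift, and at −0.6 mm later. I relied on the jaws centring it and on the groove.
- I did not see the pin holes in line directly, because the lid and leaf hide them. Their alignment is judged from height, force and the lid's end lying flush with the box's end.

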